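# Free the crown boss from its die and lay out the crown for soldering

## Robot

A 6-joint arm with a two-finger parallel gripper is mounted at the origin on the work surface. World frame = base frame: x ahead of the robot, y to its left, z up, the work surface at z = 0. Lengths are in m, angles in rad, forces in N, time in s.
With the tool pointing down it reaches from about 0.425 to 0.925 m from the base axis. Payload 12.5 kg.
Tool frame: the origin (TCP) lies at the very end of the fingers, on their centre line; the grasp point (between the pads) lies bot.grip_point_offset behind it (bot.grip_point_offset is the distance from the TCP to the grasp point, in m); z points along the fingers, y is the line along which they close (so a half turn about z gives the same grasp; the last joint's range is limited). The gripper opens to 85 mm and grips with 20 to 120 N. Pads are 22 mm wide; open, the fingers measure 114 mm over their backs; the gripper's body (76 mm by 85 mm) begins 54 mm behind the grasp point. The pads swing forward as they close: fully open they stand 13 mm farther back than shut.
Start: joints at [1.241, 0.491, 1.559, -0, 1.092, -0.106], TCP at [0.139, 0.609, 0.194] pointing down, gripper open.
Joint ranges: [-3.1, 3.1], [-0.84, 2.19], [0.05, 2.79], [-1.13, 4.28], [0.06, 2.93], [-2.69, 2.69]. Speed limits (rad/s): [2.22, 2.22, 2.79, 3.14, 3.14, 3.14].

## Interface

Orientations are given as a unit quaternion [x, y, z, w].
In Python, from plant import bot gives the robot as it stands. The module is installed in compiled form; this text tells all that it offers.
- The arm moves only by the shell command python3 -m pendant 'ROWS' [FORCE]. ROWS is JSON, one flat list of numbers, 7 for each row, row after row: the turn, a rotation vector about the tool's x, y, z as a fraction of full scale, then the shift along the tool's x, y, z as a fraction of full scale, then the closure, from 0 (fully open) to 1 (shut). A call has 1 to 5 rows; each row is the pose to reach, as a shift and turn from the pose commanded when the call began, along the tool's axes at that moment; what a row does not reach only later rows make up. Full scale, the value 1, is 200 mm for a shift and pi/2 rad for a turn. A row lasts 1/10 s, in which the tool goes at most 50 mm and 8.59 degrees, less where a joint would pass 70% of its speed; a pose out of reach is approached as far as the arm can. A call with a number of a shift or a turn outside -1 to 1 is refused whole. A call with a gripper value outside its range is refused whole. The fingers move at their own pace and stop on an object; FORCE is the grip in N (left out, the last holds). Time passes only in rows, so rows that repeat a pose let the fingers close. It gives the time, the measured TCP pose, the force, the opening and the grip force at its end, in the units of the state.
- bot.get_obs(): the state, without advancing time (a new reading comes with each control period).
- bot.camera(name): name is "side" or "top"; returns the picture (480x640x3 uint8, blue, green, red); there is no depth.
- bot.camera_params(name): a dict with "vfov" (degrees; the focal length in pixels is half the picture's height over the tangent of half this angle, whatever the lens; pixels are square), "cx", "cy" (the principal point, pixels), "k1" (the pictures are not rectified: a ray, as slopes to the right and down, at radius r is drawn at 1 + k1 r^2 times it, then the intrinsics apply), "xyz" and "attitude" of the camera in the world. Camera axes: x right, y up, looking along -z (the intrinsics and any distortion apply to the point x, -y, -z); pixel columns grow to the right and rows downward; lengths in m; the calibration is good to about 2 mm. A picture is of the moment at which its call begins. camera_params takes no time and is no camera call.
- bot.sign_off(): hands the job in; it is judged then, once.
The state is a dict: "t": time; "joint_positions": joint angles; "dq": joint speeds; "joint_torque": joint torques, N m; "tcp_pos": TCP position; "orientation": TCP orientation; "ft_force": force on the tool from outside, world axes, zero at the start; "moment": the same for the moment, N m; "width": finger opening in m; "gripper_force": force on a finger pad.
Only numpy, scipy, OpenCV 4.12 (cv2) and the standard library are available. Lean on these libraries where they do the work, as an engineer would, in place of code of your own. Each camera call takes 0.05 s, during which the arm holds its last target. There are 200 camera calls.

## Task

Take the tight bung out of the shaping die by rocking it clearly side to side between its two brass cheeks, at least twice each way, while it is still in the bore, then draw it straight up and put it in the wooden tool tray. Lift the knockout to eject the brass boss from the die, put the boss on the white soldering board, and push the knockout fully down again. Lay every brass crown ray flat on the board too, none on top of another thing, and leave the other tools and jars where they are.

Things in the scene. Friction and masses are not known exactly. Their poses are not given: they have to be found in the camera images.
- die: Shaping die: fixed dark steel block 100 (x) x 110 (y) x 118 mm tall, a square bore in its top. Origin under its centre. The bore is 45 mm wide along x and 30 mm deep at the mouth, where two sprung brass cheeks close on the bung at y +21 and -21 mm (12 N each, 1.2 N/mm, yield 9 mm); below that 40 mm square down to a floor 92 mm under the mouth, where the boss stands.
- die_mouth (a point): Centre of the bore's mouth, level with the die's top; z up. Its y runs across the two brass cheeks, so rocking side to side means leaning the bung along this y. Along x the bung has only 1.5 mm of play and cannot be rocked.
- bung_grip (a point): Bung's pale wooden knob, 30 x 30 mm, 40 mm tall. Point: on its axis, 22 mm above the rubber flange, 62 mm above the foot of the plug; x and y along the knob's sides, z up its length; when seated these agree with the die mouth's axes. A lean counts beyond 4 degrees (0.07 rad) with the foot over 8 mm inside the bore.
- bung_centre (a point): Bung's centre, half-way up its 80 mm: under the knob a black 54 x 54 x 10 mm rubber flange (lies on the die's top when seated), under that a tight 42 x 42 x 30 mm rubber plug; 0.12 kg. When leaned it climbs on the flange's edge, 27 mm off centre.
- bung_foot (a point): Centre of the underside of the bung's plug, 30 mm inside the bore when seated. Pulled straight, the plug holds with about 15 to 25 N; rocked, it comes with less.
- boss_centre (a point): Crown boss: turned brass part 60 mm tall, 0.22 kg, foot 36 mm across for 28 mm, then a cone to a spigot 26 mm across from 36 mm to the top. Point: on its axis half-way up, 30 mm above its foot; z along its axis, spigot up. It starts at the bottom of the bore, under the bung, out of reach of fingers.
- knockout (a joint): Height of the knockout rod in m: 0 down, 0.075 fully up. Raising it pushes the boss up the bore until 43 mm of it stands above the die's top. It stays where it is left (9 N of friction, about 14 N to lift with its load, about 7 N to push down).
- knockout_knob (a point): Upright dark wooden knob, 28 mm across and 42 mm tall, on the knockout's steel post beside the die, 103 mm from the bore's axis on the die mouth's -y side. Point: the knob's centre, level with the die's top when down; it rises straight up with the rod.
- board_top (a point): Soldering board: fixed white ceramic slab 210 mm (its x) by 270 mm (its y), 16 mm thick. Point: centre of its top face.
- tray_in (a point): Tool tray: fixed open dark wooden tray 140 x 140 mm outside, 35 mm tall, walls 5 mm. Point: centre of its inner floor.
- ray1_centre (a point): Crown ray: flat brass bar 132 mm long over all, lying on the bench, 0.12 kg: bar 14 mm wide and 12 mm thick, a 35 mm ring at its +x end and a 26 mm wide foot at its -x end. Point: middle of the bar, half-way up (6 mm); x along the bar, z up. May be absent.
- ray2_centre (a point): Crown ray: flat brass bar 132 mm long over all, lying on the bench, 0.12 kg: bar 14 mm wide and 12 mm thick, a 35 mm ring at its +x end and a 26 mm wide foot at its -x end. Point: middle of the bar, half-way up (6 mm); x along the bar, z up. May be absent.
- ray3_centre (a point): Crown ray: flat brass bar 132 mm long over all, lying on the bench, 0.12 kg: bar 14 mm wide and 12 mm thick, a 35 mm ring at its +x end and a 26 mm wide foot at its -x end. Point: middle of the bar, half-way up (6 mm); x along the bar, z up. May be absent.
- ray4_centre (a point): Crown ray: flat brass bar 132 mm long over all, lying on the bench, 0.12 kg: bar 14 mm wide and 12 mm thick, a 35 mm ring at its +x end and a 26 mm wide foot at its -x end. Point: middle of the bar, half-way up (6 mm); x along the bar, z up. May be absent.
- mallet: Bystander, to be left alone: steel hammer lying on the bench; origin in its handle-to-head line at the underside.
- flux: Bystander, to be left alone: amber jar 48 mm across, 75 mm tall; origin at the centre of its underside.
- pickle: Bystander, to be left alone: white jar 60 mm across, 90 mm tall; origin at the centre of its underside.
- weight: Bystander, to be left alone: squat brass cylinder 48 mm across, 35 mm tall; origin at the centre of its underside.
- wax: Bystander, to be left alone: green wax block 60 x 40 x 22 mm; origin at the centre of its underside.
- cup: Bystander, to be left alone: small white bowl 70 mm across; origin at the centre of its underside.
- firebrick: Bystander, to be left alone: terracotta brick 110 x 60 x 30 mm; origin at the centre of its underside.
There are look-alikes about, which are no part of the job. Leave any red or turquoise look-alike of the part that bears ray1_centre alone.

How it is judged:
On the way, in this order (a step that is already met when the one before it is completed fails the run):
1. the seated bung is leaned more than 4 degrees to the die's +y side, its foot still over 8 mm inside the bore (angle between bung_grip's own z axis and vertical above 0.07 rad and z of bung_foot in the frame of die_mouth below -0.008 m and horizontal distance between bung_foot and die_mouth below 0.015 m and y of bung_grip in the frame of die_mouth above 0.003 m), for 0.05 s.
2. then it is leaned as far to the -y side, still in the bore (angle between bung_grip's own z axis and vertical above 0.07 rad and z of bung_foot in the frame of die_mouth below -0.008 m and horizontal distance between bung_foot and die_mouth below 0.015 m and y of bung_grip in the frame of die_mouth below -0.003 m), for 0.05 s.
3. then to the +y side again (rocking twice each way passes, whichever side comes first) (all of step 1), for 0.05 s.
4. the bung is drawn clear of the bore (z of bung_foot in the frame of die_mouth above 0.005 m), for 0.1 s.
5. the knockout has raised the boss so that it stands out of the die (value of joint knockout above 0.06 m and z of boss_centre in the frame of die_mouth above -0.005 m and horizontal distance between boss_centre and die_mouth below 0.02 m), for 0.1 s.
6. the boss is out of the die (horizontal distance between boss_centre and die_mouth above 0.08 m), for 0.1 s.
At the end, for the whole second after the job is handed in: Bung at rest in the tool tray (its centre within 60 mm of the tray's centre along each side, under 55 mm above its floor); boss at rest on the soldering board, standing or lying; every ray present at rest flat on the board, its middle over the board, on nothing else; knockout down to within 6 mm (x of bung_centre in the frame of tray_in between -0.06 and 0.06 m and y of bung_centre in the frame of tray_in between -0.06 and 0.06 m and z of bung_centre in the frame of tray_in below 0.055 m and linear speed of each of bung, boss, ray1, ray2, ray3, ray4 below 0.03 m/s and x of boss_centre in the frame of board_top between -0.1 and 0.1 m and y of boss_centre in the frame of board_top between -0.13 and 0.13 m and z of boss_centre in the frame of board_top between 0.01 and 0.037 m and x of ray1_centre in the frame of board_top between -0.1 and 0.1 m and y of ray1_centre in the frame of board_top between -0.13 and 0.13 m and z of ray1_centre in the frame of board_top between 0.002 and 0.011 m and angle between each of ray1_centre, ray2_centre, ray3_centre, ray4_centre's own z axis and vertical below 0.12 rad and x of ray2_centre in the frame of board_top between -0.1 and 0.1 m and y of ray2_centre in the frame of board_top between -0.13 and 0.13 m and z of ray2_centre in the frame of board_top between 0.002 and 0.011 m and x of ray3_centre in the frame of board_top between -0.1 and 0.1 m and y of ray3_centre in the frame of board_top between -0.13 and 0.13 m and z of ray3_centre in the frame of board_top between 0.002 and 0.011 m and x of ray4_centre in the frame of board_top between -0.1 and 0.1 m and y of ray4_centre in the frame of board_top between -0.13 and 0.13 m and z of ray4_centre in the frame of board_top between 0.002 and 0.011 m and value of joint knockout below 0.006 m); the robot touches nothing.
It fails at once if a bystander is moved more than 40 mm (distance of any of mallet, flux, pickle, weight, wax, cup, firebrick from where it was at the start of the episode above 0.04 m).
Of ray1, ray2, ray3, ray4 only 2 to 4 are there at a start; the rules pass over those that are not, and their reading is None.
At some moment in a run one of ray1, ray2, ray3, ray4 may be knocked a few centimetres aside while the robot is not near it.
Once in a run the grip may slacken for a moment while it holds something.
It also fails if it takes over 210 s, if anything falls off the work surface, if the arm or the gripper's body presses on something with over 40 N, if the wrist force passes 120 N, or if a joint passes its speed limit or range.

## Working session

There is one attempt and no reset: what is moved stays moved. The work goes in short steps, Python scripts to look and compute and a shell command to move; the robot and the scene stay as the last step left them, time stands still between calls to the robot, and variables do not carry over. Pictures are saved under pics/ and viewed, at most 14 in all, crops included, and the job is handed in when it is done.

```bash
mkdir -p pics; cat > h.py <<'E'
import numpy as np, cv2
from scipy.spatial.transform import Rotation as R
from plant import bot
def cam(n):
    p=bot.camera_params(n); f=240/np.tan(np.radians(p['vfov'])/2)
    a=p['attitude']; a=np.array(a)
    Rm=R.from_quat(a).as_matrix() if a.size==4 else a.reshape(3,3)
    return p,f,Rm,np.array(p['xyz'])
def pix2w(n,u,v,z):
    p,f,Rm,c=cam(n)
    K=np.array([[f,0,p['cx']],[0,f,p['cy']],[0,0,1.]])
    q=cv2.undistortPoints(np.array([[[u,v]]],float),K,np.array([p['k1'],0,0,0,0.]))[0,0]
    d=Rm@np.array([q[0],-q[1],-1]); return c+d*(z-c[2])/d[2]
def w2pix(n,X):
    p,f,Rm,c=cam(n); q=Rm.T@(np.array(X)-c); s=np.array([q[0],-q[1]])/-q[2]
    s=s*(1+p['k1']*s@s); return s*f+[p['cx'],p['cy']]
def rows(target,yaw=None,quat=None):
    "shift (fraction of scale) & turn for target TCP pos; yaw: world angle of tool y axis, tool down"
    o=bot.get_obs(); Rt=R.from_quat(o['orientation']); 
    s=Rt.inv().apply(np.array(target)-o['tcp_pos'])/0.2
    t=np.zeros(3)
    if yaw is not None:
        best=None
        for k in (0,np.pi):
            y=yaw+k; Y=np.array([np.cos(y),np.sin(y),0]); Z=np.array([0,0,-1.]); X=np.cross(Y,Z)
            tt=(Rt.inv()*R.from_matrix(np.c_[X,Y,Z])).as_rotvec()
            if best is None or np.linalg.norm(tt)<np.linalg.norm(best): best=tt
        t=best/(np.pi/2)
    return np.round(t,3).tolist(),np.round(s,3).tolist(), 'rows>=',np.round(max(np.linalg.norm(s)*4,np.degrees(np.linalg.norm(t)*np.pi/2)/8.59),1)
def st():
    o=bot.get_obs(); Rm=R.from_quat(o['orientation']).as_matrix()
    return 't',round(o['t'],2),'tcp',np.round(o['tcp_pos'],4).tolist(),'y',np.round(Rm[:,1],3).tolist(),'z',np.round(Rm[:,2],3).tolist(),'w',round(o['width'],4),'F',np.round(o['ft_force'],1).tolist(),'g',round(o['gripper_force'],1),'q',np.round(o['joint_positions'],2).tolist()
E
python3 - <<'E'
from h import *
for n in('side','top'):
    cv2.imwrite(f'pics/{n}0.png',bot.camera(n)); print(bot.camera_params(n))
print(st(),bot.grip_point_offset)
E
```

```text
{'vfov': 52.76452985860431, 'cx': 325.9000676775089, 'cy': 248.67677970482194, 'k1': -0.035656485586856544, 'xyz': array([ 0.07972683, -0.82723165,  0.79651611]), 'attitude': array([ 0.4240794 , -0.11317093, -0.24163221,  0.86542641])}
{'vfov': 52.4117915528393, 'cx': 323.9273132299601, 'cy': 240.17500336145747, 'k1': -0.10558652917137033, 'xyz': array([ 0.2836244 , -0.08225724,  1.43900925]), 'attitude': array([ 0.05487608, -0.06188579, -0.70209834,  0.70725998])}
('t', 0.1, 'tcp', [0.1386, 0.6092, 0.1934], 'y', [0.222, 0.975, -0.001], 'z', [-0.0, -0.001, -1.0], 'w', 0.0854, 'F', [0.1, -0.4, -0.5], 'g', 0.0, 'q', [1.24, 0.49, 1.56, 0.0, 1.09, -0.11]) 0.0187
```

View pics/top0.png

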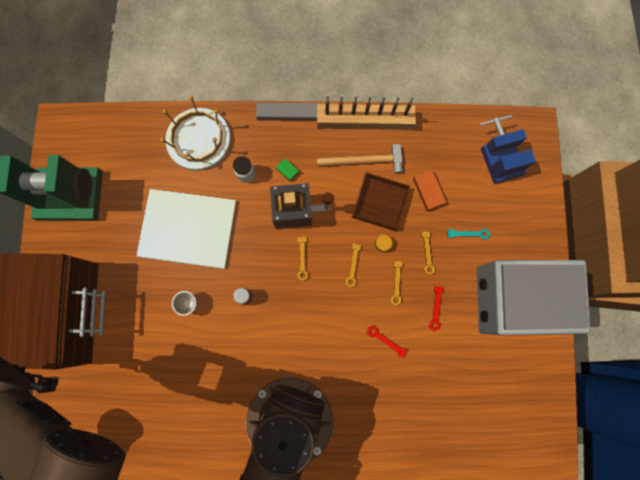

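View pics/side0.png

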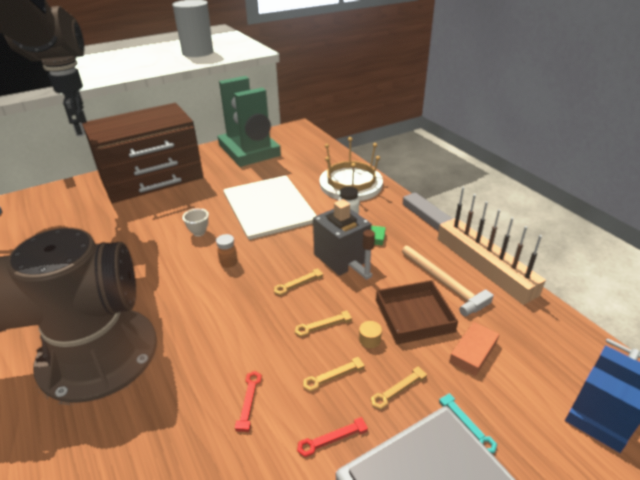

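The top view shows the die (290,205), knob (327,200), tray (382,201), board corners near (149,190), (237,199), (226,268) and (137,257), and four brass rays at about (303,258), (353,265), (398,283) and (429,253). Next I'll look at an enlarged crop.

```bash
python3 - <<'E'
import cv2
i=cv2.imread('pics/top0.png')
cv2.imwrite('pics/c1.png',cv2.resize(i[165:310,260:450],None,fx=4,fy=4,interpolation=cv2.INTER_CUBIC))
s=cv2.imread('pics/side0.png')
cv2.imwrite('pics/c2.png',cv2.resize(s[180:290,290:400],None,fx=5,fy=5,interpolation=cv2.INTER_CUBIC))
E
```

```text
(no output)
```

View pics/c1.png

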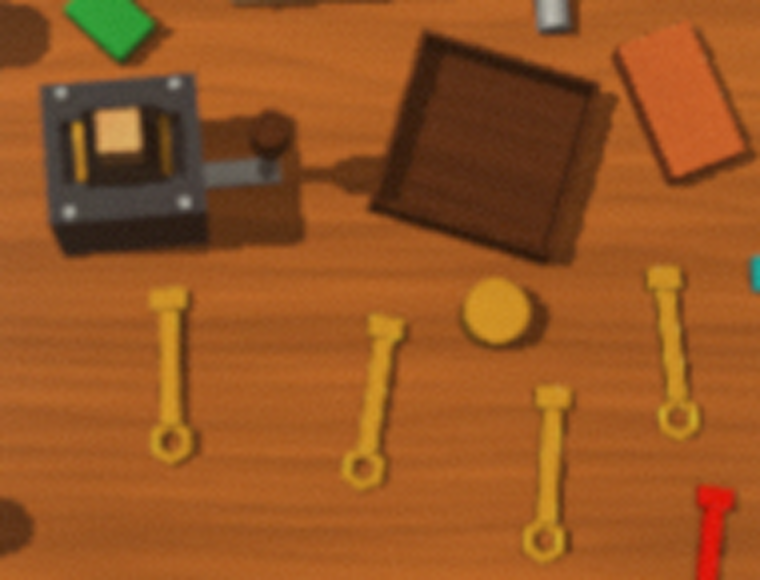

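View pics/c2.png

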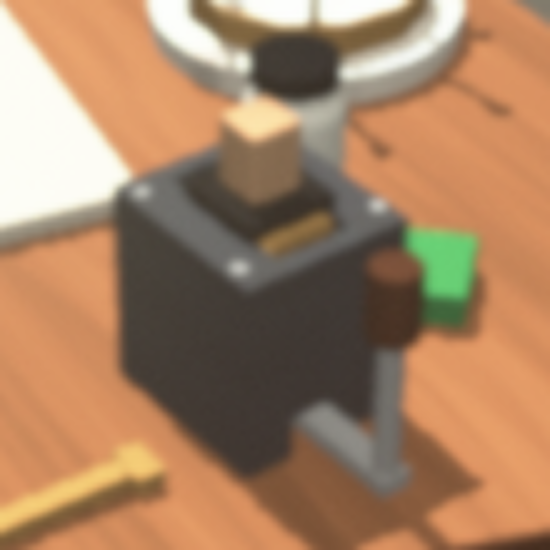

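Crop 1: screws on the die top at (61,92), (174,83), (184,202), (69,211); bung knob top centre (118,131); knockout knob top (270,130). Tray rim corners are (425,32), (600,88), (550,262), (371,208). The four rays run from foot (170,299) to ring (172,442), (386,328)-(363,467), (553,397)-(544,541) and (664,278)-(679,418). Crop 2 confirms the knob is upright and the bung is seated.

```bash
python3 - <<'E'
from h import *
def P(x,y,z): return pix2w('top',260+(x+.5)/4-.5,165+(y+.5)/4-.5,z)
r=lambda a:np.round(a,4).tolist()
S=[P(*p,.118) for p in[(61,92),(174,83),(184,202),(69,211)]]
print('die',r(np.mean(S,0)),[r(np.linalg.norm(S[i]-S[i-1])) for i in range(4)])
for a,b in((0,1),(3,2)): d=S[a]-S[b]; print('die y ang',np.degrees(np.arctan2(d[1],d[0])))
for a,b in((0,3),(1,2)): d=S[a]-S[b]; print('die x ang',np.degrees(np.arctan2(d[1],d[0])))
C=[P(*p,.118) for p in[(41,86),(193,75),(208,210),(52,222)]]
print('die corners',r(np.mean(C,0)))
print('bungtop',r(P(118,131,.168)))
print('knob',r(P(270,130,.139)), 'side knob',r(pix2w('side',290+393/5,180+262/5,.139)),'side bung',r(pix2w('side',290+260/5,180+118/5,.168)))
T=[P(*p,.035) for p in[(425,32),(600,88),(550,262),(371,208)]]
print('tray',r(np.mean(T,0)),[r(np.linalg.norm(T[i]-T[i-1])) for i in range(4)],np.degrees(np.arctan2(*(T[0]-T[3])[1::-1])))
for f,g in(((170,299),(172,442)),((386,328),(363,467)),((553,397),(544,541)),((664,278),(679,418))):
    a=P(*f,.012);b=P(*g,.012);d=b-a
    L=np.linalg.norm(d); print('ray foot',r(a),'ring',r(b),'L',r(L),'ang',r(np.degrees(np.arctan2(d[1],d[0]))))
B=[pix2w('top',*p,.016) for p in[(149,190),(237,199),(226,268),(137,257)]]
print('board',[r(x) for x in B],r(np.mean(B,0)),[r(np.linalg.norm(B[i]-B[i-1])) for i in range(4)])
E
```

```text
die [0.6131, 0.0002, 0.118] [0.0855, 0.0794, 0.0856, 0.0798]
die y ang 95.15743179610725
die y ang 95.03825000647353
die x ang 5.129016470899933
die x ang 5.451883617751651
die corners [0.6123, -0.0009, 0.118]
bungtop [0.6114, -0.0001, 0.168]
knob [0.6205, -0.1025, 0.139] side knob [0.6238, -0.0998, 0.139] side bung [0.613, -0.002, 0.168]
tray [0.6364, -0.2651, 0.035] [0.1415, 0.1375, 0.1389, 0.1375] -16.897372842775024
ray foot [0.5236, -0.031, 0.012] ring [0.4173, -0.0339, 0.012] L 0.1063 ang -178.4373
ray foot [0.5032, -0.1912, 0.012] ring [0.4, -0.174, 0.012] L 0.1046 ang 170.501
ray foot [0.4525, -0.3147, 0.012] ring [0.3466, -0.3064, 0.012] L 0.1063 ang 175.5236
ray foot [0.5426, -0.4, 0.012] ring [0.4374, -0.4084, 0.012] L 0.1055 ang -175.4416
board [[0.6716, 0.4381, 0.016], [0.6445, 0.1666, 0.016], [0.4359, 0.1916, 0.016], [0.4657, 0.4606, 0.016]] [0.5544, 0.3142, 0.016] [0.2071, 0.2728, 0.2101, 0.2707]
```

```bash
python3 - <<'E'
from h import *
print(rows([.6125,0,.22],np.radians(95.1)))
E
python3 -m pendant '[0,0,0.05,-0.5,-0.75,-0.03,0, 0,0,0.1,-0.5,-0.75,-0.03,0, 0,0,0.1,-0.5,-0.75,-0.03,0, 0,0,0.1,-0.5,-0.75,-0.03,0, 0,0,0.1,-0.5,-0.75,-0.03,0]'
python3 -c "
from h import *
print(st(),rows([.6125,0,.22],np.radians(95.1)))"
```

```text
([-0.001, -0.0, -0.199], [-2.986, -2.444, -0.131], 'rows>=', np.float64(15.4))
t: 0.6
tcp_pos: [0.2036, 0.4382, 0.2002]
orientation: [0.191, 0.982, -0.0, 0.0]
ft_force: [0.5, 1.0, 0.1]
width: 0.0854
gripper_force: 0.0
('t', 0.6, 'tcp', [0.2036, 0.4382, 0.2002], 'y', [0.374, 0.927, -0.001], 'z', [-0.0, -0.001, -1.0], 'w', 0.0854, 'F', [0.5, 1.0, 0.1], 'g', 0.0, 'q', [1.0, 0.28, 1.89, -0.0, 0.97, -0.19]) ([-0.0, 0.0, -0.301], [-2.715, -1.267, -0.098], 'rows>=', np.float64(12.0))
```

```bash
python3 -m pendant '[0,0,-0.1,-1,-0.4,0,0, 0,0,-0.2,-1,-0.4,0,0, 0,0,-0.3,-1,-0.4,0,0, 0,0,-0.3,-1,-0.4,-0.1,0, 0,0,-0.3,-1,-0.4,-0.1,0]'>/dev/null
python3 -c "
from h import *
print(st(),rows([.6125,0,.22],np.radians(95.1)))"
```

```text
('t', 1.1, 'tcp', [0.3603, 0.2913, 0.2201], 'y', [-0.093, 0.996, 0.0], 'z', [-0.0, 0.0, -1.0], 'w', 0.0857, 'F', [0.6, 0.5, 0.5], 'g', 0.0, 'q', [0.54, 0.23, 1.9, 0.0, 1.01, -1.13]) ([0.0, -0.0, 0.003], [-1.12, -1.568, 0.001], 'rows>=', np.float64(7.7))
```

```bash
python3 -m pendant '[0,0,0,-0.6,-0.9,0,0.1, 0,0,0,-0.6,-0.9,0,0.2, 0,0,0,-0.6,-0.9,0,0.2, 0,0,0,-0.6,-0.9,0,0.2, 0,0,0,-0.6,-0.9,0,0.2]' >/dev/null
python3 -m pendant '[0,0,0,-0.52,-0.668,0,0.2, 0,0,0,-0.52,-0.668,0,0.2, 0,0,0,-0.52,-0.668,0,0.2, 0,0,0,-0.52,-0.668,0,0.2, 0,0,0,-0.52,-0.668,0,0.2]' >/dev/null
python3 -c "
from h import *
print(st(),rows([.6125,0,.133],np.radians(95.1)))
i=bot.camera('top');cv2.imwrite('pics/t1.png',i)
s=bot.camera('side')
cv2.imwrite('pics/c3.png',cv2.resize(s[130:290,270:430],None,fx=3.7,fy=3.7,interpolation=cv2.INTER_CUBIC))"
```

```text
('t', 2.1, 'tcp', [0.6117, -0.001, 0.2188], 'y', [-0.088, 0.996, 0.0], 'z', [-0.001, 0.0, -1.0], 'w', 0.0682, 'F', [-0.8, 0.3, 0.3], 'g', 0.0, 'q', [-0.11, 0.45, 1.56, 0.0, 1.13, -1.77]) ([0.0, -0.001, -0.0], [-0.005, 0.004, 0.429], 'rows>=', np.float64(1.7))
```

View pics/c3.png

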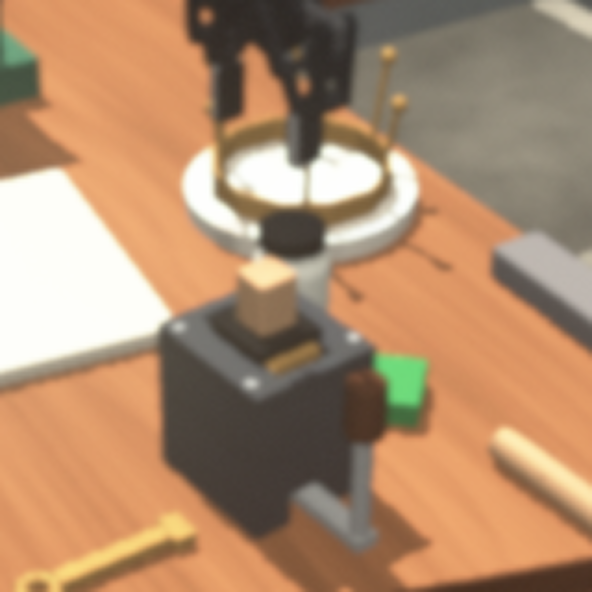

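The fingers straddle the knob, centred at x of about 265 against the knob at 268. Descending and gripping.

```bash
python3 -m pendant '[0,0,0,-0.003,0.004,0.15,0.2, 0,0,0,-0.003,0.004,0.3,0.2, 0,0,0,-0.003,0.004,0.4,0.2, 0,0,0,-0.003,0.004,0.425,0.2, 0,0,0,-0.003,0.004,0.425,0.2]' 30
python3 -m pendant '[0,0,0,0,0,0,1, 0,0,0,0,0,0,1, 0,0,0,0,0,0,1, 0,0,0,0,0,0,1, 0,0,0,0,0,0,1]' 30
python3 -m pendant '[0,0,0,0,0,0,1, 0,0,0,0,0,0,1, 0,0,0,0,0,0,1, 0,0,0,0,0,0,1, 0,0,0,0,0,0,1]' 80
python3 -c "
from h import *
print(st())"
```

```text
t: 2.7
tcp_pos: [0.6103, 0.0023, 0.135]
orientation: [-0.046, 0.999, 0.0, -0.0]
ft_force: [-0.1, -0.2, 1.3]
width: 0.0681
gripper_force: 0.0
t: 3.2
tcp_pos: [0.6108, 0.0011, 0.1352]
orientation: [-0.045, 0.999, 0.0, 0.0]
ft_force: [0.3, 0.6, -0.8]
width: -0.0
gripper_force: 0.0
t: 3.7
tcp_pos: [0.6107, 0.0011, 0.1349]
orientation: [-0.045, 0.999, 0.0, 0.0]
ft_force: [-0.3, 0.1, -0.7]
width: 0.0002
gripper_force: 0.0
('t', 3.7, 'tcp', [0.6107, 0.0011, 0.1349], 'y', [-0.09, 0.996, 0.0], 'z', [0.0, 0.0, -1.0], 'w', 0.0002, 'F', [-0.3, 0.1, -0.7], 'g', 0.0, 'q', [-0.11, 0.53, 1.66, 0.0, 0.95, -1.77])
```

The fingers shut on nothing, so I'll look.

```bash
python3 -c "
from h import *
s=bot.camera('side');t=bot.camera('top')
a=cv2.resize(s[130:290,300:430],(390,480),interpolation=cv2.INTER_CUBIC)
b=cv2.resize(t[150:270,240:340],(400,480),interpolation=cv2.INTER_CUBIC)
cv2.imwrite('pics/c4.png',np.hstack([a,b]))
print(w2pix('side',[.6107,.0011,.135]),w2pix('top',[.6107,.0011,.135]))"
```

```text
[340.39450283 214.70303578] [289.41347596 200.62999069]
```

View pics/c4.png

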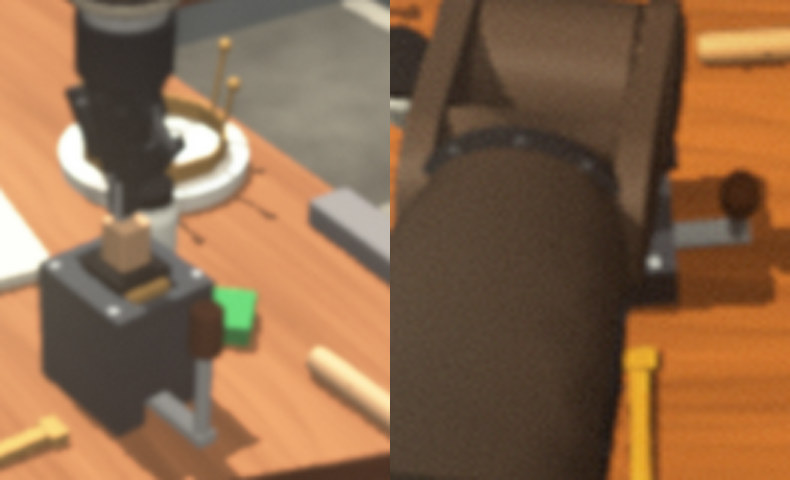

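```bash
python3 -c "
from h import *
for y in(-.034,.034,0):
  print(w2pix('side',[.6117,-.001+y,.2188+(.006 if y else 0)]))
print('bungtop',w2pix('side',[.6125,0,.168]),w2pix('side',[.6125,0,.118]))
for z in(.118,.168): print(pix2w('side',300+127/3,130+222/3,z))
"
python3 -m pendant '[0,0,0,0,0,-0.1,1, 0,0,0,0,0,-0.3,1, 0,0,0,0,0,-0.425,1, 0,0,0,0,0,-0.425,1, 0,0,0,0,0,-0.425,1]'
python3 -c "
from h import *
s=bot.camera('side');p=w2pix('side',bot.get_obs()['tcp_pos']);print(p)
a=cv2.resize(s[130:250,280:400],(600,600),interpolation=cv2.INTER_CUBIC)
cv2.circle(a,tuple(int(v) for v in (p-[280,130])*5),4,(0,0,255),1)
cv2.imwrite('pics/c5.png',a)"
```

```text
[349.58908104 189.36569591]
[333.9202117  176.78090881]
[341.56620947 185.18000921]
bungtop [341.39942965 203.27707718] [341.18667828 220.43560659]
[0.65508307 0.06161499 0.118     ]
[ 0.61268495 -0.00388431  0.168     ]
t: 4.3
tcp_pos: [0.6106, 0.0011, 0.2199]
orientation: [-0.045, 0.999, 0.0, 0.0]
ft_force: [-0.3, -0.5, 0.1]
width: 0.0002
gripper_force: 0.0
[340.57042162 184.84692127]
```

View pics/c5.png

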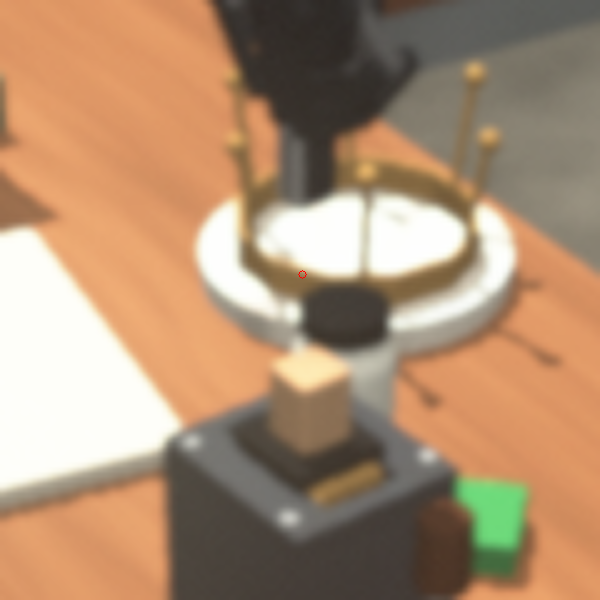

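The fingertip is drawn at about (341,169), but the reported TCP projects to (341,185). The bung itself agrees in both cameras. I'll cross-check against the start pictures.

```bash
python3 -c "
from h import *
print(w2pix('side',[.139,.609,.194]),w2pix('top',[.139,.609,.194]))
s=cv2.imread('pics/side0.png');t=cv2.imread('pics/top0.png')
a=cv2.resize(s[60:150,40:120],(356,400),interpolation=cv2.INTER_CUBIC)
b=cv2.resize(t[340:430,0:80],(356,400),interpolation=cv2.INTER_CUBIC)
c=bot.camera('side')[150:190,320:360]
cv2.imwrite('pics/c6.png',np.hstack([a,b]))"
```

```text
[ 87.444033   145.28374165] [ 49.81594953 373.06879298]
```

View pics/c6.png

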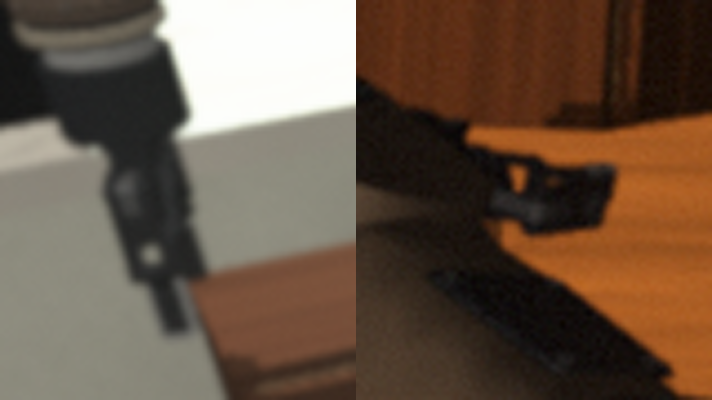

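```bash
python3 -c "
from h import *
from scipy.optimize import least_squares as L
f=lambda X:np.r_[w2pix('side',X)-[79.3,134.2],w2pix('top',X)-[49.5,384]]
r=L(f,[.14,.6,.2]);print(r.x,r.fun)
# heights check: bung top, die floor
f=lambda X:np.r_[w2pix('side',X)-[342.4,203.3],w2pix('top',X)-[289.3,197.5]]
r=L(f,[.6,0,.2]);print(r.x,r.fun)
for z in(.22,.24,.26,.28):print(z,pix2w('side',341,169,z))
"
```

```text
[0.12219684 0.58072409 0.24265474] [-1.81650604  0.20608393  0.2847091  -1.71741254]
[ 0.61278144 -0.00131013  0.16814888] [-0.60830323  0.14214349  0.2968209  -0.63264195]
0.22 [0.65120357 0.06381914 0.22      ]
0.24 [0.63137839 0.03290757 0.24      ]
0.26 [0.61155321 0.00199601 0.26      ]
0.28 [ 0.59172803 -0.02891556  0.28      ]
```

The x and y match, but the fingertips really sit about 40 mm above the reported TCP: triangulated z is 0.260 against 0.220 reported. Shutting on air just above the knob fits that. I'll descend further with the fingers open and watch the force.

```bash
python3 -m pendant '[0,0,0,0,0,0,0.2, 0,0,0,0,0,0,0.2, 0,0,0,0,0,0,0.2, 0,0,0,0.006,0,0.2,0.2, 0,0,0,0.006,0,0.425,0.2]' 30 | tail -4
python3 -m pendant '[0,0,0,-0.012,0,0.03,0.2, 0,0,0,-0.012,0,0.05,0.2, 0,0,0,-0.012,0,0.08,0.2, 0,0,0,-0.012,0,0.11,0.2, 0,0,0,-0.012,0,0.11,0.2]'
python3 -m pendant '[0,0,0,0,0,0,1, 0,0,0,0,0,0,1, 0,0,0,0,0,0,1, 0,0,0,0,0,0,1, 0,0,0,0,0,0,1]' 30

```

```text
orientation: [-0.045, 0.999, -0.0, 0.002]
ft_force: [0.9, 0.2, -0.7]
width: 0.0685
gripper_force: 0.0
t: 5.4
tcp_pos: [0.6121, 0.0012, 0.1132]
orientation: [-0.045, 0.999, 0.0, 0.0]
ft_force: [-0.5, 0.2, 0.9]
width: 0.068
gripper_force: 0.0
t: 5.9
tcp_pos: [0.6122, 0.0012, 0.1135]
orientation: [-0.045, 0.999, -0.0, 0.0]
ft_force: [-1.8, -0.5, 5.5]
width: 0.0288
gripper_force: 30.5
```

The grip closed at 28.8 mm on the knob, which confirms the 40 mm offset. Before rocking I need to know whether the offset lies along the tool or in world z, so I'll do a tilt test in free air.

```bash
python3 -m pendant '[0,0,0,0,0,0,0.2, 0,0,0,0,0,0,0.2, 0,0,0,0,0,0,0.2, 0,0,0,0,0,-0.2,0.5, 0,0,0,0,0,-0.42,1]' 30 | tail -4
python3 -m pendant '[0,0,0,0,0,-0.3,1, 0,0,0,0,0,-0.3,1, 0,0,0,0,0,-0.3,1, 0,0,0,0,0,-0.3,1, 0,0,0,0,0,-0.3,1]'
python3 -c "
from h import *
cv2.imwrite('pics/a.png',bot.camera('side'));print(st())"
python3 -m pendant '[0.08,0,0,0,0,0,1, 0.16,0,0,0,0,0,1, 0.24,0,0,0,0,0,1, 0.32,0,0,0,0,0,1, 0.32,0,0,0,0,0,1]'
python3 -c "
from h import *
s=bot.camera('side');a=cv2.imread('pics/a.png');o=bot.get_obs();print(st())
p=w2pix('side',o['tcp_pos']);q=w2pix('side',o['tcp_pos']-.04*R.from_quat(o['orientation']).as_matrix()[:,2]);print(p,q,w2pix('side',np.array(o['tcp_pos'])+[0,0,.04]))
f=lambda i:cv2.resize(i[110:210,290:390],(400,400),interpolation=cv2.INTER_CUBIC)
b=f(s)
cv2.circle(b,tuple(int(v) for v in (q-[290,110])*4),3,(0,0,255),1)
cv2.circle(b,tuple(int(v) for v in (w2pix('side',np.array(o['tcp_pos'])+[0,0,.04])-[290,110])*4),3,(0,255,0),1)
cv2.imwrite('pics/c7.png',np.hstack([f(a),b]))"
```

```text
orientation: [-0.045, 0.999, 0.0, -0.002]
ft_force: [0.2, -0.7, 0.8]
width: 0.0401
gripper_force: 0.0
t: 6.9
tcp_pos: [0.6113, 0.0012, 0.2549]
orientation: [-0.045, 0.999, 0.0, -0.002]
ft_force: [-0.0, 0.6, -0.0]
width: -0.0002
gripper_force: 0.0
('t', 6.95, 'tcp', [0.6114, 0.0012, 0.255], 'y', [-0.09, 0.996, 0.001], 'z', [-0.003, 0.0, -1.0], 'w', 0.0001, 'F', [0.9, -0.6, 0.0], 'g', 0.0, 'q', [-0.11, 0.42, 1.51, 0.0, 1.21, -1.77])
t: 7.45
tcp_pos: [0.6112, 0.0033, 0.2544]
orientation: [-0.046, 0.967, -0.25, 0.01]
ft_force: [0.6, 0.8, -0.1]
width: -0.0002
gripper_force: 0.0
('t', 7.5, 'tcp', [0.6115, 0.0028, 0.255], 'y', [-0.083, 0.873, -0.481], 'z', [0.042, -0.479, -0.877], 'w', 0.0002, 'F', [-0.1, -0.3, -0.2], 'g', 0.0, 'q', [0.13, 0.46, 1.55, -0.54, 1.21, -1.33])
[340.79484394 170.81250407] [335.82217795 153.88334189] [340.96461583 155.03593061]
```

View pics/c7.png

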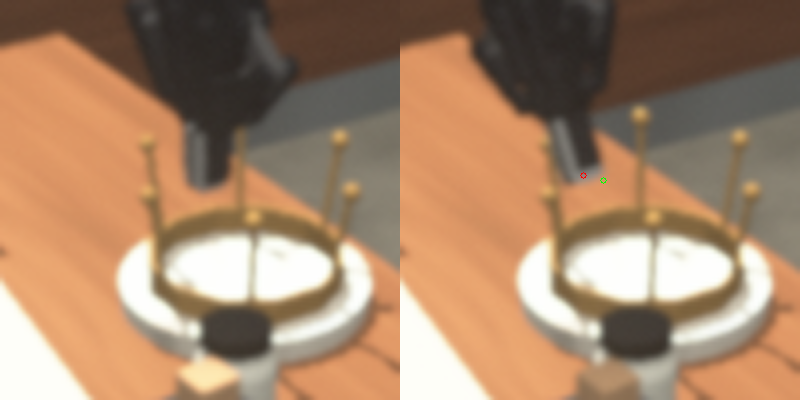

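The tip follows the tool-axis prediction, with an offset of about 36 mm along the tool. Going back upright, then descending and gripping.

```bash
sed -i 's/^def st/OFF=0.036 # reported TCP lies this far beyond the true fingertip\ndef st/' h.py
python3 -m pendant '[-0.08,0,0,0,0,0,0.2, -0.16,0,0,0,0,0,0.2, -0.24,0,0,0,0,0,0.2, -0.32,0,0,0,0,0,0.2, -0.32,0,0,0,0,0,0.2]' 30 >/dev/null
python3 -c "
from h import *
print(st(),rows([.6125,-.0005,.098],np.radians(95.1)))"
```

```text
('t', 8.0, 'tcp', [0.6126, -0.0018, 0.2573], 'y', [-0.086, 0.996, 0.005], 'z', [0.002, 0.005, -1.0], 'w', 0.0682, 'F', [0.0, 0.4, 0.1], 'g', 0.0, 'q', [-0.11, 0.42, 1.51, 0.01, 1.21, -1.77]) ([0.003, 0.001, -0.002], [0.002, 0.003, 0.797], 'rows>=', np.float64(3.2))
```

```bash

python3 -m pendant '[0,0,0,-0.005,-0.006,0.25,0.2, 0,0,0,-0.005,-0.006,0.5,0.2, 0,0,0,-0.005,-0.006,0.65,0.2, 0,0,0,-0.005,-0.006,0.73,0.2, 0,0,0,-0.005,-0.006,0.785,0.2]' 30
python3 -m pendant '[0,0,0,0,0,0,1, 0,0,0,0,0,0,1, 0,0,0,0,0,0,1, 0,0,0,0,0,0,1, 0,0,0,0,0,0,1]' 30 
python3 -m pendant '[0,0,0,0,0,0,1, 0,0,0,0,0,0,1, 0,0,0,0,0,0,1]' 80 
python3 -c "
from h import *
print(st())"

```

```text
t: 8.5
tcp_pos: [0.6127, 0.0, 0.0983]
orientation: [-0.045, 0.999, -0.0, -0.001]
ft_force: [0.1, -0.4, -0.1]
width: 0.0678
gripper_force: 0.0
t: 9.0
tcp_pos: [0.6137, 0.0002, 0.1012]
orientation: [-0.045, 0.999, -0.0, 0.001]
ft_force: [-1.2, 0.9, 6.6]
width: 0.0296
gripper_force: 31.9
t: 9.3
tcp_pos: [0.6137, 0.0002, 0.1013]
orientation: [-0.045, 0.999, -0.0, 0.001]
ft_force: [-1.1, 1.2, 8.0]
width: 0.029
gripper_force: 79.3
('t', 9.3, 'tcp', [0.6137, 0.0002, 0.1013], 'y', [-0.09, 0.996, -0.0], 'z', [0.002, -0.0, -1.0], 'w', 0.029, 'F', [-1.1, 1.2, 8.0], 'g', 79.3, 'q', [-0.11, 0.58, 1.68, 0.0, 0.88, -1.77])
```

```bash

python3 -m pendant '[0.03,0,0,0,-0.004,-0.015,1, 0.06,0,0,0,-0.008,-0.025,1, 0.102,0,0,0,-0.012,-0.034,1, 0.102,0,0,0,-0.012,-0.034,1, 0.102,0,0,0,-0.012,-0.034,1]' 80 
python3 -c "
from h import *
print(st())
s=bot.camera('side')
cv2.imwrite('pics/c8.png',cv2.resize(s[180:240,310:370],(480,480),interpolation=cv2.INTER_CUBIC))"

```

```text
t: 9.8
tcp_pos: [0.613, -0.0012, 0.106]
orientation: [-0.045, 0.996, -0.079, 0.003]
ft_force: [3.1, 5.2, -10.0]
width: 0.0287
gripper_force: 81.2
('t', 9.8, 'tcp', [0.613, -0.0012, 0.106], 'y', [-0.09, 0.983, -0.158], 'z', [0.014, -0.158, -0.987], 'w', 0.0287, 'F', [3.1, 5.2, -10.0], 'g', 81.2, 'q', [-0.03, 0.57, 1.69, -0.21, 0.87, -1.56])
```

View pics/c8.png

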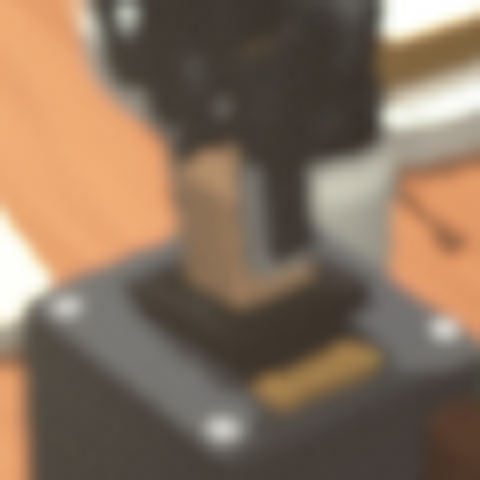

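The bung is clearly leaned to the left and back, toward +y: the knob is tilted and the flange's near edge is lifted, about 9 degrees. Now rocking the other way, back again and once more.

```bash

python3 -m pendant '[-0.05,0,0,0,0.006,0.012,1, -0.102,0,0,0,0.012,0.018,1, -0.15,0,0,0,0.018,0.01,1, -0.204,0,0,0,0.024,-0.004,1, -0.204,0,0,0,0.024,-0.004,1]' 80 | sed -n 2,5p
python3 -m pendant '[-0.0,0,0,0,0,0,1, 0,0,0,0,0,0,1]' 80 | sed -n 2,5p
python3 -c "
from h import *
print(st())"
python3 -m pendant '[0.05,0,0,0,-0.006,0.012,1, 0.102,0,0,0,-0.012,0.018,1, 0.15,0,0,0,-0.018,0.01,1, 0.204,0,0,0,-0.024,-0.004,1, 0.204,0,0,0,-0.024,-0.004,1]' 80 | sed -n 2,5p
python3 -m pendant '[-0.0,0,0,0,0,0,1, 0,0,0,0,0,0,1]' 80 | sed -n 2,5p
python3 -c "
from h import *
print(st())
s=bot.camera('side')
cv2.imwrite('pics/c9.png',cv2.resize(s[180:240,310:370],(480,480),interpolation=cv2.INTER_CUBIC))"

```

```text
tcp_pos: [0.6132, 0.0005, 0.1071]
orientation: [-0.044, 0.996, 0.081, -0.003]
ft_force: [0.5, 0.5, 0.3]
width: 0.0288
tcp_pos: [0.613, 0.0023, 0.1072]
orientation: [-0.045, 0.996, 0.079, -0.003]
ft_force: [-1.0, -2.9, 0.7]
width: 0.0285
('t', 10.55, 'tcp', [0.613, 0.0023, 0.1072], 'y', [-0.089, 0.983, 0.157], 'z', [-0.014, 0.157, -0.988], 'w', 0.0285, 'F', [-1.0, -2.9, 0.7], 'g', 83.0, 'q', [-0.18, 0.58, 1.67, 0.19, 0.94, -1.95])
tcp_pos: [0.6131, 0.0001, 0.1069]
orientation: [-0.046, 0.996, -0.081, 0.004]
ft_force: [-0.8, 1.7, 0.1]
width: 0.0286
tcp_pos: [0.6133, -0.0017, 0.107]
orientation: [-0.045, 0.996, -0.079, 0.004]
ft_force: [-0.8, 5.7, 1.5]
width: 0.0286
('t', 11.25, 'tcp', [0.6133, -0.0017, 0.107], 'y', [-0.089, 0.983, -0.158], 'z', [0.015, -0.158, -0.987], 'w', 0.0286, 'F', [-0.8, 5.7, 1.5], 'g', 83.4, 'q', [-0.04, 0.57, 1.69, -0.21, 0.87, -1.56])
```

```bash

python3 -m pendant '[-0.05,0,0,0,0.006,0.012,1, -0.102,0,0,0,0.012,0.018,1, -0.15,0,0,0,0.018,0.01,1, -0.204,0,0,0,0.024,-0.004,1, -0.204,0,0,0,0.024,-0.004,1]' 80 >/dev/null
python3 -m pendant '[-0.0,0,0,0,0,0,1, 0,0,0,0,0,0,1, 0.05,0,0,0,-0.006,0.008,1, 0.102,0,0,0,-0.012,0.012,1, 0.102,0,0,0,-0.012,0.01,1]' 80 | sed -n 2,5p
python3 -m pendant '[0,0,0,0,0,-0.05,1, 0,0,0,0,0,-0.1,1, 0,0,0,0,0,-0.15,1, 0,0,0,0,0,-0.2,1, 0,0,0,0,0,-0.25,1]' 80 | sed -n 2,6p
python3 -m pendant '[0,0,0,0,0,-0.1,1, 0,0,0,0,0,-0.2,1, 0,0,0,0,0,-0.3,1, 0,0,0,0,0,-0.38,1, 0,0,0,0,0,-0.38,1]' 80 | sed -n 2,6p
python3 -c "
from h import *
print(st(),rows([.6364,-.2651,.21],np.radians(95.1)))
s=bot.camera('side')
cv2.imwrite('pics/c10.png',cv2.resize(s[130:250,290:410],(600,600),interpolation=cv2.INTER_CUBIC))"

```

```text
tcp_pos: [0.613, 0.002, 0.1043]
orientation: [-0.047, 0.999, -0.001, 0.0]
ft_force: [1.5, -2.4, -5.1]
width: 0.0287
tcp_pos: [0.6137, 0.0002, 0.1568]
orientation: [-0.045, 0.999, 0.0, 0.001]
ft_force: [-0.4, 0.6, -0.2]
width: 0.0289
gripper_force: 83.0
tcp_pos: [0.614, 0.0004, 0.2341]
orientation: [-0.045, 0.999, -0.0, 0.003]
ft_force: [-0.6, 0.4, -1.3]
width: 0.0286
gripper_force: 83.0
('t', 13.3, 'tcp', [0.614, 0.0004, 0.2341], 'y', [-0.09, 0.996, -0.001], 'z', [0.006, -0.0, -1.0], 'w', 0.0286, 'F', [-0.6, 0.4, -1.3], 'g', 83.0, 'q', [-0.11, 0.44, 1.54, 0.0, 1.16, -1.77]) ([-0.001, 0.004, 0.001], [0.009, -1.332, 0.121], 'rows>=', np.float64(5.4))
```

View pics/c10.png

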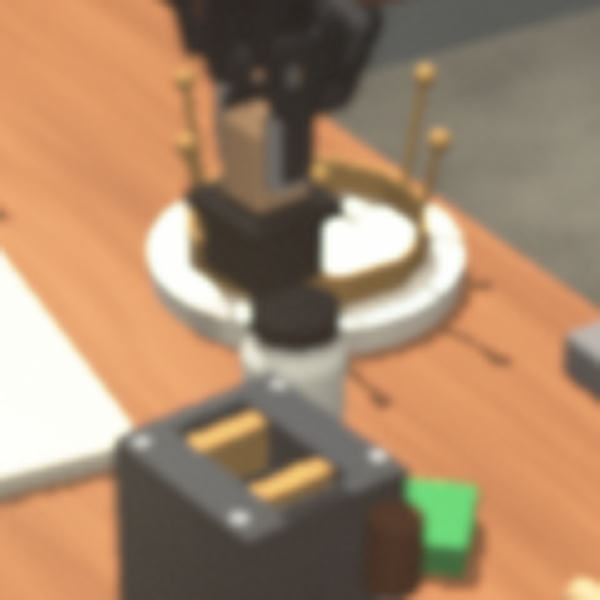

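The bung hangs straight in the fingers and the bore is empty with both cheeks visible. Carrying it to the tray.

```bash

python3 -m pendant '[0,0,0,0,-0.15,0,1, 0,0,0,0,-0.4,0,1, 0,0,0,0.005,-0.6,0,1, 0,0,0,0.005,-0.8,0,1, 0,0,0,0.005,-0.9,0,1]' 80 | sed -n 5,6p
python3 -m pendant '[0,0,0,0,-0.25,0,1, 0,0,0,0,-0.43,0,1, 0,0,0,0.004,-0.43,0.2,1, 0,0,0,0.004,-0.43,0.4,1, 0,0,0,0.004,-0.43,0.6,1]' 80 | sed -n 5,6p
python3 -c "
from h import *
print(st(),rows([.6364,-.2651,.02],np.radians(95.1)))"

```

```text
width: 0.0288
gripper_force: 83.0
width: 0.0288
gripper_force: 83.3
('t', 14.35, 'tcp', [0.6348, -0.2643, 0.1086], 'y', [-0.09, 0.996, 0.0], 'z', [-0.0, 0.0, -1.0], 'w', 0.0288, 'F', [0.6, 0.2, -0.7], 'g', 83.3, 'q', [-0.49, 0.66, 1.48, 0.0, 1.0, -2.15]) ([0.0, -0.0, 0.001], [-0.007, -0.005, 0.443], 'rows>=', np.float64(1.8))
```

```bash

python3 -m pendant '[0,0,0,0,0,0.15,1, 0,0,0,0,0,0.3,1, 0,0,0,0,0,0.38,1, 0,0,0,0,0,0.42,1, 0,0,0,0,0,0.44,1]' 80 | sed -n 2,6p
python3 -m pendant '[0,0,0,0,0,0.005,1, 0,0,0,0,0,0.005,0.35, 0,0,0,0,0,0.0,0.35, 0,0,0,0,0,0,0.35, 0,0,0,0,0,0,0.35]' 30 | sed -n 2,6p
python3 -m pendant '[0,0,0,0,0,-0.2,0.35, 0,0,0,0,0,-0.4,0.35, 0,0,0,0,0,-0.6,0.35, 0,0,0,0,0,-0.8,0.35, 0,0,0,0,0,-0.9,0.35]' 30 | sed -n 2,6p
python3 -c "
from h import *
print(st(),rows([.6217,-.1024,.22],np.radians(5.1)))"

```

```text
tcp_pos: [0.6355, -0.2644, 0.0223]
orientation: [-0.045, 0.999, 0.0, 0.0]
ft_force: [-0.4, 0.4, -1.1]
width: 0.029
gripper_force: 83.3
tcp_pos: [0.6355, -0.2646, 0.023]
orientation: [-0.045, 0.999, -0.0, 0.0]
ft_force: [-0.2, -0.3, -0.5]
width: 0.0554
gripper_force: 0.0
tcp_pos: [0.636, -0.2649, 0.2067]
orientation: [-0.045, 0.999, -0.001, 0.002]
ft_force: [0.4, 1.0, 0.5]
width: 0.0555
gripper_force: 0.0
('t', 15.85, 'tcp', [0.636, -0.2649, 0.2067], 'y', [-0.09, 0.996, -0.003], 'z', [0.004, -0.002, -1.0], 'w', 0.0555, 'F', [0.4, 1.0, 0.5], 'g', 0.0, 'q', [-0.49, 0.57, 1.37, 0.0, 1.19, -2.15]) ([-0.003, 0.001, -0.999], [-0.003, 0.815, -0.069], 'rows>=', np.float64(10.5))
```

```bash

python3 -m pendant '[0,0,0.09,0,0.2,-0.06,0.2, 0,0,0.18,0,0.4,-0.06,0.2, 0,0,0.27,0,0.6,-0.06,0.2, 0,0,0.36,0,0.8,-0.06,0.2, 0,0,0.45,0,0.815,-0.06,0.2]' 30 >/dev/null
python3 -m pendant '[0,0,0.09,0,0,0,0.2, 0,0,0.18,0,0,0,0.2, 0,0,0.27,0,0,0,0.2, 0,0,0.36,0,0,0,0.2, 0,0,0.45,0,0,0,0.2]' 30 >/dev/null
python3 -m pendant '[0,0,0.09,0,0,0,0.2, 0,0,0.1,0,0,0,0.2, 0,0,0.1,0,0,0,0.2]' 30 >/dev/null
python3 -c "
from h import *
print(st(),rows([.622,-.1015,.066],np.radians(5.1)))
i=bot.camera('top')
s=bot.camera('side')
f=lambda i:cv2.resize(i,(400,480),interpolation=cv2.INTER_CUBIC)
cv2.imwrite('pics/c11.png',np.hstack([f(s[180:300,330:430]),cv2.resize(i[160:300,280:420],(400,400))[:, :].repeat(1,0) if 0 else f(i[160:280,320:420])]))"

```

```text
('t', 17.15, 'tcp', [0.6205, -0.1022, 0.2145], 'y', [0.996, 0.093, 0.0], 'z', [0.0, 0.0, -1.0], 'w', 0.069, 'F', [-0.1, 0.7, 0.3], 'g', 0.0, 'q', [-0.27, 0.48, 1.52, 0.0, 1.14, -0.36]) ([0.0, -0.0, 0.003], [0.003, 0.008, 0.743], 'rows>=', np.float64(3.0))
```

View pics/c11.png

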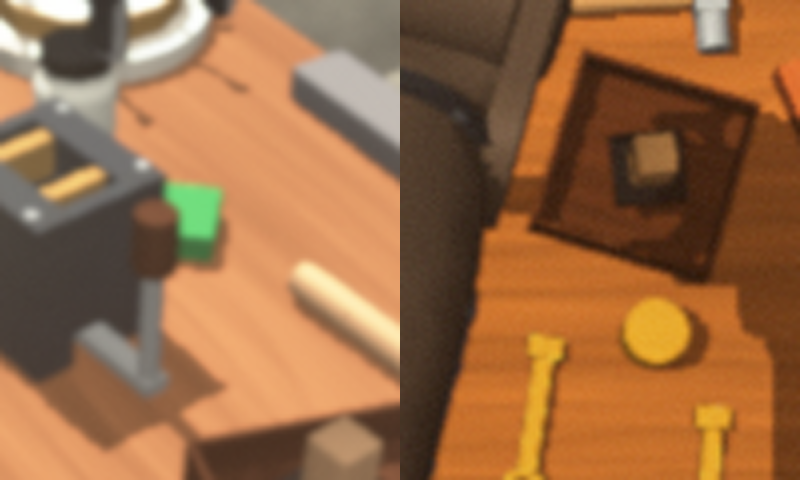

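The bung stands upright at the tray's centre. Now gripping the knockout knob.

```bash

python3 -m pendant '[0,0,0,0.003,0.007,0.2,0.2, 0,0,0,0.003,0.007,0.4,0.2, 0,0,0,0.003,0.007,0.55,0.2, 0,0,0,0.003,0.007,0.65,0.2, 0,0,0,0.003,0.007,0.74,0.2]' 30 | sed -n 2,6p
python3 -m pendant '[0,0,0,0,0,0,1, 0,0,0,0,0,0,1, 0,0,0,0,0,0,1, 0,0,0,0,0,0,1, 0,0,0,0,0,0,1]' 30 |sed -n 2,6p
python3 -m pendant '[0,0,0,0,0,0,1, 0,0,0,0,0,0,1, 0,0,0,0,0,0,1]' 80 | sed -n 2,6p

```

```text
tcp_pos: [0.6216, -0.1014, 0.065]
orientation: [0.674, 0.739, -0.0, -0.0]
ft_force: [1.0, -0.5, 1.1]
width: 0.0683
gripper_force: 0.0
tcp_pos: [0.6236, -0.1016, 0.0678]
orientation: [0.674, 0.739, 0.001, 0.002]
ft_force: [8.0, 1.4, -3.0]
width: 0.0272
gripper_force: 32.7
tcp_pos: [0.6236, -0.1016, 0.0679]
orientation: [0.674, 0.739, 0.001, 0.002]
ft_force: [5.9, 0.1, -3.0]
width: 0.0261
gripper_force: 78.7
```

```bash

python3 -m pendant '[0,0,0,0,0.01,-0.05,1, 0,0,0,0,0.01,-0.1,1, 0,0,0,0,0.01,-0.15,1, 0,0,0,0,0.01,-0.2,1, 0,0,0,0,0.01,-0.25,1]' 80 | sed -n 2,6p
python3 -m pendant '[0,0,0,0,0,-0.05,1, 0,0,0,0,0,-0.1,1, 0,0,0,0,0,-0.13,1, 0,0,0,0,0,-0.17,1, 0,0,0,0,0,-0.17,1]' 80 | sed -n 2,6p

```

```text
tcp_pos: [0.6234, -0.1015, 0.1171]
orientation: [0.674, 0.738, -0.0, -0.0]
ft_force: [-0.2, -4.0, -15.1]
width: 0.0259
gripper_force: 80.1
tcp_pos: [0.6228, -0.1007, 0.1451]
orientation: [0.675, 0.738, -0.001, -0.003]
ft_force: [15.1, -5.4, -59.2]
width: 0.0259
gripper_force: 91.4
```

```bash

python3 -m pendant '[0,0,0,0,0,0.02,1, 0,0,0,0,0,0.03,1]' 80 | sed -n 4,4p
python3 -m pendant '[0,0,0,0,0,0,0.3, 0,0,0,0,0,0,0.2, 0,0,0,0,0,0,0.2]' 30 | sed -n 2,6p
python3 -m pendant '[0,0,0,0,0,-0.2,0.2, 0,0,0,0,0,-0.4,0.2, 0,0,0,0,0,-0.6,0.2, 0,0,0,0,0,-0.6,0.2]' 30 | sed -n 2,6p
python3 -c "
from h import *
print(st(),rows([.6125,0,.27],np.radians(5.1)))
s=bot.camera('side')
cv2.imwrite('pics/c12.png',cv2.resize(s[150:290,290:430],(560,560),interpolation=cv2.INTER_CUBIC))"

```

```text
ft_force: [-4.9, -0.9, 0.5]
tcp_pos: [0.6248, -0.1013, 0.1462]
orientation: [0.674, 0.738, 0.001, 0.002]
ft_force: [0.4, 0.1, 0.1]
width: 0.0676
gripper_force: 0.0
tcp_pos: [0.6259, -0.1017, 0.2713]
orientation: [0.674, 0.738, 0.003, 0.005]
ft_force: [-0.3, -0.0, 0.0]
width: 0.0683
gripper_force: 0.0
('t', 20.45, 'tcp', [0.6259, -0.1017, 0.2713], 'y', [0.996, 0.09, 0.011], 'z', [0.011, -0.003, -1.0], 'w', 0.0683, 'F', [-0.3, -0.0, 0.0], 'g', 0.0, 'q', [-0.27, 0.44, 1.44, 0.0, 1.25, -0.36]) ([0.007, 0.002, 0.001], [0.512, -0.021, 0.005], 'rows>=', np.float64(2.1))
```

View pics/c12.png

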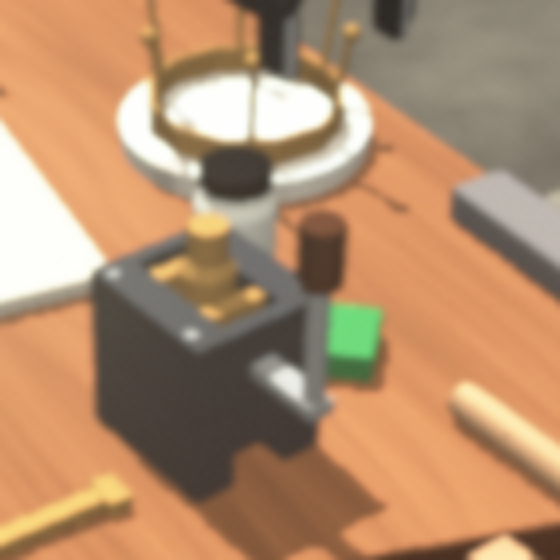

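The boss's spigot stands out of the die and the knob is raised. Gripping the spigot.

```bash

python3 -m pendant '[0,0,0,0.25,-0.02,0,0.2, 0,0,0,0.507,-0.021,0,0.2, 0,0,0,0.507,-0.023,0.2,0.2, 0,0,0,0.507,-0.055,0.4,0.2, 0,0,0,0.507,-0.055,0.5,0.2]' 30 | sed -n 2,6p
python3 -c "
from h import *
print(st(),rows([.6125,0,.104],np.radians(5.1)))"

```

```text
tcp_pos: [0.6017, -0.0005, 0.161]
orientation: [0.674, 0.739, -0.001, -0.002]
ft_force: [0.1, 0.3, 1.4]
width: 0.0681
gripper_force: 0.0
('t', 21.0, 'tcp', [0.6017, -0.0005, 0.161], 'y', [0.996, 0.091, -0.004], 'z', [-0.004, 0.001, -1.0], 'w', 0.0681, 'F', [0.1, 0.3, 1.4], 'g', 0.0, 'q', [-0.11, 0.49, 1.65, 0.0, 1.0, -0.2]) ([-0.002, -0.001, 0.001], [-0.003, 0.055, 0.285], 'rows>=', np.float64(1.2))
```

```bash

python3 -m pendant '[0,0,0,0,0.05,0,0.2, 0,0,0,0,0.05,0.1,0.2, 0,0,0,0,0.05,0.2,0.2, 0,0,0,0,0.05,0.28,0.2, 0,0,0,0,0.05,0.28,0.2]' 30 | sed -n 2,6p
python3 -m pendant '[0,0,0,0,0,0,1, 0,0,0,0,0,0,1, 0,0,0,0,0,0,1, 0,0,0,0,0,0,1, 0,0,0,0,0,0,1]' 30 |sed -n 2,6p
python3 -m pendant '[0,0,0,0,0,0,1, 0,0,0,0,0,0,1, 0,0,0,0,0,-0.04,1, 0,0,0,0,0,-0.1,1, 0,0,0,0,0,-0.2,1]' 70 | sed -n 2,6p

```

```text
tcp_pos: [0.6139, -0.0004, 0.1075]
orientation: [0.675, 0.738, -0.0, -0.001]
ft_force: [-0.3, -0.4, 1.0]
width: 0.0685
gripper_force: 0.0
tcp_pos: [0.6142, -0.0005, 0.1093]
orientation: [0.674, 0.738, 0.001, 0.001]
ft_force: [0.1, -0.2, 6.2]
width: 0.0243
gripper_force: 29.9
tcp_pos: [0.6129, -0.0003, 0.1483]
orientation: [0.674, 0.738, -0.001, -0.001]
ft_force: [0.0, -0.2, -2.1]
width: 0.0231
gripper_force: 69.0
```

```bash

python3 -m pendant '[0,0,0,0,0,-0.2,1, 0,0,0,0.2,0,-0.3,1, 0,0,0,0.45,0,-0.3,1, 0,0,0,0.7,0,-0.3,1, 0,0,0,0.9,0,-0.3,1]' 70 | sed -n 2,6p
python3 -m pendant '[0,0,0,0.25,0,0,1, 0,0,0,0.5,0,0,1, 0,0,0,0.75,0,0,1, 0,0,0,0.95,0,0,1, 0,0,0,0.95,0,0,1]' 70 | sed -n 2,6p
python3 -c "
from h import *
print(st(),rows([.565,.4136,.1],np.radians(-6.1)))"

```

```text
tcp_pos: [0.5967, 0.1812, 0.2093]
orientation: [0.674, 0.738, 0.0, -0.0]
ft_force: [0.9, -0.1, -2.2]
width: 0.023
gripper_force: 69.1
tcp_pos: [0.5787, 0.3727, 0.2085]
orientation: [0.673, 0.74, 0.0, -0.0]
ft_force: [-0.7, -0.8, -2.7]
width: 0.0232
gripper_force: 69.1
('t', 23.5, 'tcp', [0.5787, 0.3727, 0.2085], 'y', [0.996, 0.095, -0.001], 'z', [-0.001, 0.001, -1.0], 'w', 0.0232, 'F', [-0.7, -0.8, -2.7], 'g', 69.1, 'q', [0.48, 0.57, 1.37, 0.0, 1.2, 0.38]) ([-0.0, -0.0, 0.128], [0.21, -0.048, 0.543], 'rows>=', np.float64(2.3))
```

```bash

python3 -m pendant '[0,0,0,0.21,-0.048,0,1, 0,0,0,0.21,-0.048,0.25,1, 0,0,0,0.21,-0.048,0.5,1, 0,0,0,0.21,-0.048,0.7,1, 0,0,0,0.21,-0.048,0.8,1]' 70 | sed -n 2,6p
python3 -m pendant '[0,0,0,0,0,0.04,1, 0,0,0,0,0,0.07,1, 0,0,0,0,0,0.09,1, 0,0,0,0,0,0.11,1, 0,0,0,0,0,0.11,1]' 70 | sed -n 2,6p

```

```text
tcp_pos: [0.5654, 0.4076, 0.0449]
orientation: [0.675, 0.738, -0.003, -0.001]
ft_force: [0.9, -0.7, -2.0]
width: 0.0231
gripper_force: 69.1
tcp_pos: [0.5671, 0.4091, 0.0269]
orientation: [0.674, 0.738, 0.0, 0.0]
ft_force: [0.1, 0.3, -1.6]
width: 0.023
gripper_force: 69.2
```

```bash

python3 -m pendant '[0,0,0,0,0,0.01,1, 0,0,0,0,0,0.015,1, 0,0,0,0,0,0.015,1]' 70 | sed -n 2,4p
python3 -m pendant '[0,0,0,0,0,0,0.4, 0,0,0,0,0,0,0.3, 0,0,0,0,0,0,0.3]' 30 | sed -n 2,6p
python3 -m pendant '[0,0,0,0,0,-0.2,0.3, 0,0,0,0,0,-0.4,0.3, 0,0,0,0,0,-0.6,0.3, 0,0,0,0,0,-0.8,0.3, 0,0,0,0,0,-1,0.3]' 30 | sed -n 2,6p
python3 -c "
from h import *
i=bot.camera('side');s=bot.camera('top');cv2.imwrite('pics/s2.png',i);cv2.imwrite('pics/t2.png',s)
print('boss top pred standing',w2pix('side',[.567,.41,.076]),w2pix('side',[.567,.41,.016]))
h=cv2.cvtColor(i,cv2.COLOR_BGR2HSV);m=cv2.inRange(h,(12,110,80),(32,255,255))[150:240,210:320]
ys,xs=np.nonzero(m);print(len(xs),xs.min()+210,xs.max()+210,ys.min()+150,ys.max()+150)
print(st(),rows([.622,-.1015,.23],np.radians(5.1)))
"

```

```text
tcp_pos: [0.5675, 0.4095, 0.0255]
orientation: [0.674, 0.738, 0.001, 0.0]
ft_force: [-3.2, -1.3, 10.1]
tcp_pos: [0.567, 0.4091, 0.0235]
orientation: [0.674, 0.738, 0.0, 0.0]
ft_force: [-0.5, 0.3, -0.6]
width: 0.0597
gripper_force: 0.0
tcp_pos: [0.5668, 0.4089, 0.2251]
orientation: [0.674, 0.738, 0.0, -0.0]
ft_force: [0.0, -0.3, -0.1]
width: 0.0597
gripper_force: 0.0
boss top pred standing [256.7143643  171.42288944] [258.54462085 188.36206854]
5079 210 319 150 239
('t', 25.7, 'tcp', [0.5686, 0.4101, 0.2297], 'y', [0.996, 0.09, 0.009], 'z', [0.008, 0.005, -1.0], 'w', 0.0598, 'F', [-0.6, 0.6, 0.5], 'g', 0.0, 'q', [0.53, 0.57, 1.31, 0.0, 1.25, 0.44]) ([0.005, -0.003, 0.001], [-2.572, 0.035, -0.012], 'rows>=', np.float64(10.3))
```

```bash

python3 -m pendant '[0,0,0,-0.25,0,0,0.2, 0,0,0,-0.5,0,0,0.2, 0,0,0,-0.75,0,0,0.2, 0,0,0,-1,0,0,0.2, 0,0,0,-1,0,0,0.2]' 30 >/dev/null
python3 -m pendant '[0,0,0,-0.25,0,0,0.2, 0,0,0,-0.5,0,0,0.2, 0,0,0,-0.75,0,0,0.2, 0,0,0,-1,0,0,0.2, 0,0,0,-1,0,0,0.2]' 30 >/dev/null
python3 -m pendant '[0,0,0,-0.25,0.036,0,0.2, 0,0,0,-0.5,0.036,0,0.2, 0,0,0,-0.57,0.036,0,0.2, 0,0,0,-0.57,0.036,0,0.2]' 30 >/dev/null
python3 -c "
from h import *
print(st(),rows([.6245,-.1013,.143],np.radians(5.1)))"

```

```text
('t', 27.1, 'tcp', [0.6206, -0.1034, 0.2226], 'y', [0.996, 0.088, -0.001], 'z', [-0.001, 0.0, -1.0], 'w', 0.0681, 'F', [-0.6, 0.4, -0.3], 'g', 0.0, 'q', [-0.27, 0.47, 1.51, 0.0, 1.16, -0.36]) ([-0.001, -0.0, -0.001], [0.008, 0.021, 0.398], 'rows>=', np.float64(1.6))
```

```bash

python3 -m pendant '[0,0,0,0.008,0.018,0.1,0.2, 0,0,0,0.008,0.018,0.2,0.2, 0,0,0,0.008,0.018,0.3,0.2, 0,0,0,0.008,0.018,0.395,0.2, 0,0,0,0.008,0.018,0.395,0.2]' 30 |sed -n 2,6p
python3 -m pendant '[0,0,0,0,0,0,1, 0,0,0,0,0,0,1, 0,0,0,0,0,0,1, 0,0,0,0,0,0,1, 0,0,0,0,0,0,1]' 70 |sed -n 2,6p
python3 -m pendant '[0,0,0,0,0,0.07,1, 0,0,0,0,0,0.14,1, 0,0,0,0,0,0.21,1, 0,0,0,0,0,0.28,1, 0,0,0,0,0,0.34,1]' 70 |sed -n 2,6p
python3 -m pendant '[0,0,0,0,0,0.03,1, 0,0,0,0,0,0.05,1, 0,0,0,0,0,0.07,1, 0,0,0,0,0,0.07,1]' 70 |sed -n 2,6p

```

```text
tcp_pos: [0.6228, -0.0979, 0.142]
orientation: [0.674, 0.739, -0.001, -0.002]
ft_force: [0.1, 0.5, -0.1]
width: 0.0686
gripper_force: 0.0
tcp_pos: [0.6234, -0.1, 0.1453]
orientation: [0.674, 0.738, -0.0, -0.0]
ft_force: [-5.8, 0.6, 3.4]
width: 0.0261
gripper_force: 68.6
tcp_pos: [0.6234, -0.1, 0.0771]
orientation: [0.674, 0.738, -0.0, -0.0]
ft_force: [-5.8, 2.6, 8.4]
width: 0.0263
gripper_force: 69.3
tcp_pos: [0.624, -0.1003, 0.0714]
orientation: [0.674, 0.738, 0.001, 0.002]
ft_force: [-31.6, 6.3, 80.1]
width: 0.0265
gripper_force: 77.3
```

The knockout hit its bottom stop after 74 mm of travel with 80 N. Relaxing and releasing, then locating the rays by colour.

```bash

python3 -m pendant '[0,0,0,0,0,-0.02,1, 0,0,0,0,0,-0.035,1]' 70 |sed -n 4,4p
python3 -m pendant '[0,0,0,0,0,0,0.3, 0,0,0,0,0,0,0.2, 0,0,0,0,0,0,0.2]' 30 | sed -n 2,6p
python3 -m pendant '[0,0,0,0,0,-0.2,0.2, 0,0,0,0,0,-0.4,0.2, 0,0,0,0,0,-0.6,0.2, 0,0,0,0.25,0,-0.7,0.2, 0,0,0,0.5,0,-0.7,0.2]' 30 | sed -n 2,2p
cat > rays.py <<'E'
from h import *
i=bot.camera('top')
h=cv2.cvtColor(i,cv2.COLOR_BGR2HSV)
m=cv2.inRange(h,(18,170,120),(28,255,255)); m[:160]=0; m[320:]=0; m=cv2.morphologyEx(m,cv2.MORPH_CLOSE,np.ones((3,3)))
n,l,s,c=cv2.connectedComponentsWithStats(m)
for k in range(1,n):
    if s[k,4]<60: continue
    ys,xs=np.nonzero(l==k); w=np.array([pix2w('top',x,y,.012)[:2] for x,y in zip(xs,ys)])
    mu=w.mean(0); _,S,V=np.linalg.svd(w-mu); d=V[0]; t=(w-mu)@d; mid=mu+d*(t.max()+t.min())/2
    print(s[k,4],np.round(c[k]),'mid',np.round(mid,4),'mean',np.round(mu,4),'len',round(np.ptp(t),3),'wid',round(np.ptp((w-mu)@V[1]),3),'ang',round(np.degrees(np.arctan2(d[1],d[0]))%180,1))
print(st())
E
python3 rays.py
```

```text
ft_force: [-3.7, 2.5, -5.2]
tcp_pos: [0.6242, -0.1004, 0.0693]
orientation: [0.674, 0.738, 0.0, 0.0]
ft_force: [0.7, 0.5, 0.3]
width: 0.0673
gripper_force: 0.0
tcp_pos: [0.6164, -0.0045, 0.2121]
164 [427. 251.] mid [ 0.4861 -0.4038] mean [ 0.493  -0.4032] len 0.127 wid 0.024 ang 4.6
227 [302. 259.] mid [ 0.4669 -0.0326] mean [ 0.4646 -0.0326] len 0.128 wid 0.027 ang 0.0
161 [383. 243.] mid [ 0.5158 -0.2728] mean [ 0.5152 -0.2726] len 0.043 wid 0.041 ang 161.5
265 [353. 265.] mid [ 0.4483 -0.182 ] mean [ 0.4492 -0.1822] len 0.131 wid 0.03 ang 170.9
170 [397. 281.] mid [ 0.3977 -0.3099] mean [ 0.4032 -0.3103] len 0.122 wid 0.027 ang 175.6
('t', 30.05, 'tcp', [0.6147, 0.0029, 0.211], 'y', [0.996, 0.092, 0.003], 'z', [0.002, 0.002, -1.0], 'w', 0.0678, 'F', [-0.7, 4.7, 0.2], 'g', 0.0, 'q', [-0.1, 0.46, 1.57, 0.0, 1.11, -0.2])
```

```bash
python3 -m pendant '[0,0,-0.09,0,-0.2,0,0.4, 0,0,-0.18,0,-0.4,0,0.4, 0,0,-0.27,0,-0.6,0,0.4, 0,0,-0.36,0,-0.7,0,0.5, 0,0,-0.45,0,-0.7,0,0.5]' 30 >/dev/null
python3 -m pendant '[0,0,-0.09,0,0,0,0.5, 0,0,-0.18,0,0,0.2,0.5, 0,0,-0.27,0,0,0.3,0.5, 0,0,-0.36,0,0,0.4,0.5, 0,0,-0.45,0,0,0.4,0.5]' 30 >/dev/null
python3 -c "
from h import *
print(st(),rows([.468,-.0326,.0],np.radians(91)))"

```

```text
('t', 31.05, 'tcp', [0.4748, -0.0168, 0.1269], 'y', [0.061, 0.998, 0.001], 'z', [-0.004, 0.001, -1.0], 'w', 0.0426, 'F', [-0.5, -0.0, 0.9], 'g', 0.0, 'q', [-0.17, 0.37, 1.99, 0.0, 0.78, -1.68]) ([0.0, -0.003, -0.05], [0.027, -0.081, 0.634], 'rows>=', np.float64(2.6))
```

```bash
python3 -m pendant '[0,0,-0.05,0.027,-0.08,0.1,0.5, 0,0,-0.05,0.027,-0.08,0.35,0.5, 0,0,-0.05,0.027,-0.08,0.55,0.5, 0,0,-0.05,0.027,-0.08,0.65,0.5, 0,0,-0.05,0.027,-0.08,0.7,0.5]' 30 |sed -n 2,5p
python3 -m pendant '[0,0,0,0,0,0.03,0.5, 0,0,0,0,0,0.05,0.5, 0,0,0,0,0,0.075,0.5]' 30 |sed -n 2,5p
python3 -m pendant '[0,0,0,0,0,0,1, 0,0,0,0,0,0,1, 0,0,0,0,0,0,1, 0,0,0,0,0,0,1]' 30 |sed -n 2,6p

```

```text
tcp_pos: [0.4687, -0.0324, -0.0127]
orientation: [-0.006, 1.0, 0.0, -0.001]
ft_force: [-0.5, -0.1, 0.2]
width: 0.0431
tcp_pos: [0.47, -0.0326, -0.0251]
orientation: [-0.006, 1.0, -0.0, 0.001]
ft_force: [-0.2, 0.0, 0.4]
width: 0.0427
tcp_pos: [0.4696, -0.0325, -0.0253]
orientation: [-0.006, 1.0, -0.0, 0.0]
ft_force: [-0.3, 1.2, 3.1]
width: -0.0002
gripper_force: 1.5
```

```bash
python3 -m pendant '[0,0,0,0,0,-0.03,0.5, 0,0,0,0,0,-0.03,0.5, 0,0,0,0,0,-0.03,0.5, 0,0,0,0,0,0.02,0.5, 0,0,0,0,0,0.035,0.5]' 30 |sed -n 2,5p
python3 -m pendant '[0,0,0,0,0,0,1, 0,0,0,0,0,0,1, 0,0,0,0,0,0,1, 0,0,0,0,0,0,1]' 30 |sed -n 2,6p

```

```text
tcp_pos: [0.469, -0.0324, -0.0337]
orientation: [-0.006, 1.0, 0.0, -0.0]
ft_force: [0.5, -0.1, -0.6]
width: 0.0427
tcp_pos: [0.4694, -0.0325, -0.0327]
orientation: [-0.006, 1.0, 0.0, 0.0]
ft_force: [0.3, 0.0, -0.6]
width: 0.0128
gripper_force: 31.6
```

```bash
python3 -m pendant '[0,0,0,0,0,0,1, 0,0,0,0,0,-0.1,1, 0,0,0,0,0,-0.3,1, 0,0,0,0,0,-0.55,1, 0,0,0,0,0,-0.8,1]' 60 |sed -n 2,6p
python3 -m pendant '[0,0,0,-0.05,0.2,0,1, 0,0,0,-0.1,0.4,0,1, 0,0,0,-0.2,0.6,0,1, 0,0,0,-0.25,0.8,0,1, 0,0,0,-0.25,0.95,0,1]' 60 |sed -n 5,6p
python3 -c "
from h import *
print(st(),rows([.5585,.3530,-.015],np.radians(83.9)))"

```

```text
tcp_pos: [0.4688, -0.0324, 0.129]
orientation: [-0.006, 1.0, 0.0, -0.0]
ft_force: [-0.1, 0.6, -1.4]
width: 0.0118
gripper_force: 62.4
width: 0.0118
gripper_force: 62.5
('t', 34.15, 'tcp', [0.5179, 0.1603, 0.1273], 'y', [-0.013, 1.0, 0.0], 'z', [0.001, 0.0, -1.0], 'w', 0.0118, 'F', [0.3, 0.1, -1.0], 'g', 62.5, 'q', [0.18, 0.45, 1.84, 0.0, 0.85, -1.41]) ([0.0, 0.001, 0.076], [-0.215, 0.961, 0.712], 'rows>=', np.float64(4.9))
```

```bash
python3 -m pendant '[0,0,0.02,-0.04,0.2,0,1, 0,0,0.04,-0.1,0.4,0,1, 0,0,0.076,-0.15,0.6,0,1, 0,0,0.076,-0.2,0.85,0,1, 0,0,0.076,-0.215,0.96,0,1]' 60 |sed -n 5,6p
python3 -m pendant '[0,0,0,0,0,0.15,1, 0,0,0,0,0,0.35,1, 0,0,0,0,0,0.5,1, 0,0,0,0,0,0.6,1, 0,0,0,0,0,0.67,1]' 60 |sed -n 5,6p
python3 -c "
from h import *
print(st(),rows([.5585,.3530,-.015],np.radians(83.9)))"

```

```text
width: 0.0117
gripper_force: 62.5
width: 0.0115
gripper_force: 62.5
('t', 35.15, 'tcp', [0.5571, 0.3502, -0.0085], 'y', [0.107, 0.994, -0.001], 'z', [-0.002, -0.001, -1.0], 'w', 0.0115, 'F', [0.2, -0.2, -0.6], 'g', 62.5, 'q', [0.46, 0.77, 1.63, 0.0, 0.74, -1.0]) ([-0.001, -0.001, -0.001], [-0.005, 0.015, 0.032], 'rows>=', np.float64(0.1))
```

```bash
python3 -m pendant '[0,0,0,0,0.01,0.02,1, 0,0,0,0,0.01,0.035,1, 0,0,0,0,0.01,0.045,1, 0,0,0,0,0.01,0.045,1]' 60 |sed -n 2,4p
python3 -m pendant '[0,0,0,0,0,0,0.7, 0,0,0,0,0,0,0.5, 0,0,0,0,0,0,0.5]' 30 |sed -n 2,6p
python3 -m pendant '[0,0,0,0,0,-0.2,0.5, 0,0,0,0,0,-0.4,0.5, 0,0,0,0,-0.1,-0.6,0.5, 0,0,0,0,-0.35,-0.7,0.5, 0,0,0,0,-0.6,-0.7,0.5]' 30 >/dev/null
python3 -m pendant '[0,0,0,0.1,-0.25,0,0.5, 0,0,0,0.2,-0.5,0,0.5, 0,0,0,0.3,-0.75,0,0.5, 0,0,0,0.4,-1,0,0.5, 0,0,0,0.4,-1,0,0.5]' 30 >/dev/null
sed -i 's/mid\x27,/mid\x27,/; s/m\[:160\]=0; m\[320:\]=0;/m[:170]=0; m[320:]=0;/' rays.py; python3 rays.py; python3 -c "
from h import *
print(rows([.449,-.182,.05],np.radians(80.9)))"
```

```text
tcp_pos: [0.5584, 0.3527, -0.015]
orientation: [0.054, 0.999, 0.0, 0.0]
ft_force: [0.1, 0.4, -1.4]
tcp_pos: [0.5583, 0.3526, -0.0152]
orientation: [0.054, 0.999, 0.0, 0.0]
ft_force: [0.9, -0.4, 0.5]
width: 0.0426
gripper_force: 0.2
67 [281. 202.] mid [0.6371 0.0347] mean [0.6366 0.0347] len 0.044 wid 0.014 ang 6.4
70 [300. 201.] mid [ 0.641  -0.0218] mean [ 0.642  -0.0216] len 0.045 wid 0.015 ang 8.9
151 [174. 225.] mid [0.5591 0.3548] mean [0.5647 0.3542] len 0.124 wid 0.023 ang 174.2
238 [428. 253.] mid [ 0.4864 -0.4043] mean [ 0.4857 -0.4044] len 0.127 wid 0.031 ang 4.6
205 [384. 243.] mid [ 0.5161 -0.2731] mean [ 0.5161 -0.2731] len 0.047 wid 0.046 ang 136.2
142 [354. 257.] mid [ 0.4602 -0.184 ] mean [ 0.4719 -0.1857] len 0.106 wid 0.026 ang 171.5
153 [397. 276.] mid [ 0.4055 -0.3117] mean [ 0.4157 -0.3124] len 0.111 wid 0.024 ang 176.4
('t', 36.9, 'tcp', [0.4425, 0.0437, 0.1246], 'y', [0.11, 0.994, -0.0], 'z', [-0.0, -0.0, -1.0], 'w', 0.0426, 'F', [0.4, -0.4, 0.9], 'g', 0.0, 'q', [-0.05, 0.34, 2.06, -0.0, 0.74, -1.51])
([-0.0, -0.0, 0.031], [-0.156, -1.118, 0.373], 'rows>=', np.float64(4.8))
```

```bash
python3 -m pendant '[0,0,0.03,-0.05,-0.25,0,0.5, 0,0,0.03,-0.1,-0.5,0,0.5, 0,0,0.03,-0.15,-0.75,0,0.5, 0,0,0.03,-0.15,-0.95,0,0.5, 0,0,0.03,-0.15,-0.95,0,0.5]' 30 >/dev/null
python3 -m pendant '[0,0,0,0,-0.165,0,0.5, 0,0,0,0,-0.165,0.2,0.5, 0,0,0,0,-0.165,0.45,0.5, 0,0,0,0,-0.165,0.6,0.5, 0,0,0,0,-0.165,0.6,0.5]' 30 >/dev/null
python3 -c "
from h import *
print(st(),rows([.449,-.182,-.033],np.radians(80.9)))"
```

```text
('t', 37.9, 'tcp', [0.4478, -0.1766, 0.0013], 'y', [0.154, 0.988, 0.002], 'z', [-0.005, 0.003, -1.0], 'w', 0.0423, 'F', [-0.8, 0.2, 0.0], 'g', 0.0, 'q', [-0.51, 0.6, 2.07, 0.0, 0.47, -1.93]) ([0.001, -0.004, 0.003], [-0.011, -0.026, 0.172], 'rows>=', np.float64(0.7))
```

```bash
python3 -m pendant '[0,0,0,-0.008,-0.022,0.05,0.5, 0,0,0,-0.008,-0.022,0.1,0.5, 0,0,0,-0.008,-0.022,0.14,0.5, 0,0,0,-0.008,-0.022,0.17,0.5, 0,0,0,-0.008,-0.022,0.17,0.5]' 30 |sed -n 2,4p
python3 -m pendant '[0,0,0,0,0,0,1, 0,0,0,0,0,0,1, 0,0,0,0,0,0,1, 0,0,0,0,0,0,1]' 30 |sed -n 2,6p
python3 -m pendant '[0,0,0,0,0,0,1, 0,0,0,0,0,-0.1,1, 0,0,0,0,0,-0.3,1, 0,0,0,0,0,-0.55,1, 0,0,0,0,0,-0.8,1]' 60 |sed -n 2,6p
python3 -c "
from h import *
print(st(),rows([.5534,.3053,.127],np.radians(83.9)))"
```

```text
tcp_pos: [0.4497, -0.1826, -0.0301]
orientation: [0.077, 0.997, 0.0, -0.0]
ft_force: [0.0, -0.6, -0.4]
tcp_pos: [0.45, -0.1828, -0.0294]
orientation: [0.077, 0.997, -0.0, 0.0]
ft_force: [-0.6, 1.5, 6.3]
width: 0.0125
gripper_force: 30.6
tcp_pos: [0.4493, -0.1825, 0.1318]
orientation: [0.077, 0.997, 0.0, -0.0]
ft_force: [0.5, -0.0, -1.3]
width: 0.0109
gripper_force: 59.0
('t', 39.3, 'tcp', [0.4493, -0.1825, 0.1318], 'y', [0.154, 0.988, 0.001], 'z', [-0.001, 0.001, -1.0], 'w', 0.0109, 'F', [0.5, -0.0, -1.3], 'g', 59.0, 'q', [-0.52, 0.38, 1.97, 0.0, 0.8, -1.94]) ([0.0, -0.001, -0.031], [-0.138, 2.49, 0.025], 'rows>=', np.float64(10.0))
```

```bash
python3 -m pendant '[0,0,0,-0.01,0.25,0,1, 0,0,0,-0.02,0.5,0,1, 0,0,0,-0.03,0.75,0,1, 0,0,0,-0.05,0.98,0,1, 0,0,0,-0.05,0.98,0,1]' 60 |sed -n 5,6p
python3 -m pendant '[0,0,-0.01,-0.01,0.25,0,1, 0,0,-0.02,-0.02,0.5,0,1, 0,0,-0.031,-0.04,0.75,0,1, 0,0,-0.031,-0.06,0.98,0,1, 0,0,-0.031,-0.06,0.98,0,1]' 60 |sed -n 5,6p
python3 -c "
from h import *
print(st(),rows([.5534,.3053,-.012],np.radians(83.9)))"
```

```text
width: 0.0109
gripper_force: 59.1
width: 0.0108
gripper_force: 59.2
('t', 40.3, 'tcp', [0.5326, 0.205, 0.13], 'y', [0.102, 0.995, 0.001], 'z', [0.001, 0.001, -1.0], 'w', 0.0108, 'F', [-0.9, -1.2, -0.2], 'g', 59.2, 'q', [0.25, 0.49, 1.77, 0.0, 0.89, -1.22]) ([0.001, 0.001, 0.003], [-0.051, 0.509, 0.71], 'rows>=', np.float64(3.5))
```

```bash
python3 -m pendant '[0,0,0,-0.02,0.25,0,1, 0,0,0,-0.045,0.49,0,1, 0,0,0,-0.045,0.49,0.2,1, 0,0,0,-0.045,0.49,0.4,1, 0,0,0,-0.045,0.49,0.6,1]' 60 |sed -n 5,6p
python3 -m pendant '[0,0,0,0,0,0.03,1, 0,0,0,0,0,0.06,1, 0,0,0,0,0,0.08,1, 0,0,0,0,0,0.1,1, 0,0,0,0,0,0.1,1]' 60 |sed -n 2,4p
python3 -c "
from h import *
print(st(),rows([.5534,.3053,-.012],np.radians(83.9)))"
```

```text
width: 0.0112
gripper_force: 59.3
tcp_pos: [0.5516, 0.2977, -0.0089]
orientation: [0.053, 0.999, 0.0, 0.001]
ft_force: [-0.4, 0.4, -1.7]
('t', 41.3, 'tcp', [0.5516, 0.2977, -0.0089], 'y', [0.106, 0.994, 0.001], 'z', [0.001, 0.001, -1.0], 'w', 0.0112, 'F', [-0.4, 0.4, -1.7], 'g', 59.3, 'q', [0.39, 0.74, 1.72, 0.0, 0.68, -1.08]) ([0.0, 0.001, 0.0], [-0.005, 0.039, 0.015], 'rows>=', np.float64(0.2))
```

```bash
python3 -m pendant '[0,0,0,0,0.03,0.01,1, 0,0,0,0,0.03,0.02,1, 0,0,0,0,0.03,0.025,1, 0,0,0,0,0.03,0.025,1]' 60 |sed -n 2,4p
python3 -m pendant '[0,0,0,0,0,0,0.7, 0,0,0,0,0,0,0.5, 0,0,0,0,0,0,0.5]' 30 |sed -n 2,6p
python3 -m pendant '[0,0,0,0,0,-0.2,0.5, 0,0,0,0,0,-0.4,0.5, 0,0,0,0,-0.1,-0.6,0.5, 0,0,0,0,-0.35,-0.7,0.5, 0,0,0,0,-0.6,-0.7,0.5]' 30 >/dev/null
python3 -m pendant '[0,0,0,0.1,-0.25,0,0.5, 0,0,0,0.2,-0.5,0,0.5, 0,0,0,0.3,-0.75,0,0.5, 0,0,0,0.35,-0.95,0,0.5, 0,0,0,0.35,-0.95,0,0.5]' 30 >/dev/null
python3 -m pendant '[0,0,0,0,-0.25,0,0.5, 0,0,0,0,-0.5,0,0.5, 0,0,0,0,-0.7,0,0.5, 0,0,0,0,-0.7,0,0.5]' 30 >/dev/null
python3 rays.py; python3 -c "
from h import *
print(rows([.398,-.31,.05],np.radians(85.6)))"
```

```text
tcp_pos: [0.5524, 0.3045, -0.0133]
orientation: [0.053, 0.999, 0.001, 0.001]
ft_force: [-3.1, 0.8, 11.6]
tcp_pos: [0.5519, 0.3036, -0.0149]
orientation: [0.053, 0.999, 0.0, -0.0]
ft_force: [0.8, 0.6, 0.1]
width: 0.043
gripper_force: 0.0
67 [281. 202.] mid [0.6371 0.0347] mean [0.6366 0.0347] len 0.044 wid 0.014 ang 6.4
68 [300. 201.] mid [ 0.6408 -0.0218] mean [ 0.6417 -0.0217] len 0.044 wid 0.014 ang 8.3
151 [174. 225.] mid [0.5591 0.3548] mean [0.5651 0.3542] len 0.124 wid 0.023 ang 174.3
142 [190. 227.] mid [0.5532 0.3057] mean [0.5599 0.305 ] len 0.124 wid 0.023 ang 173.8
183 [427. 249.] mid [ 0.4877 -0.4036] mean [ 0.4992 -0.4029] len 0.124 wid 0.025 ang 3.5
170 [385. 242.] mid [ 0.5171 -0.2768] mean [ 0.5173 -0.2767] len 0.047 wid 0.041 ang 11.8
218 [397. 285.] mid [ 0.3963 -0.3106] mean [ 0.3899 -0.3101] len 0.125 wid 0.028 ang 175.5
('t', 43.45, 'tcp', [0.4351, -0.1344, 0.125], 'y', [0.109, 0.994, 0.0], 'z', [0.0, 0.0, -1.0], 'w', 0.0428, 'F', [0.3, 0.2, -0.1], 'g', 0.0, 'q', [-0.44, 0.35, 2.04, 0.0, 0.75, -1.91])
([0.0, 0.0, -0.021], [0.089, -0.893, 0.375], 'rows>=', np.float64(3.9))
```

```bash
python3 -m pendant '[0,0,-0.02,0.02,-0.25,0,0.5, 0,0,-0.02,0.05,-0.5,0,0.5, 0,0,-0.02,0.085,-0.75,0,0.5, 0,0,-0.02,0.085,-0.89,0.1,0.5, 0,0,-0.02,0.085,-0.89,0.3,0.5]' 30 >/dev/null
python3 -m pendant '[0,0,0,0,0,0.15,0.5, 0,0,0,0,0,0.3,0.5, 0,0,0,0,0,0.3,0.5]' 30 >/dev/null
python3 -c "
from h import *
print(st(),rows([.398,-.31,-.033],np.radians(85.6)))"
```

```text
('t', 44.25, 'tcp', [0.3987, -0.3057, 0.0023], 'y', [0.073, 0.997, 0.004], 'z', [-0.004, 0.004, -1.0], 'w', 0.0431, 'F', [-0.0, 0.6, 1.3], 'g', 0.0, 'q', [-0.79, 0.62, 2.02, 0.0, 0.51, -2.28]) ([0.003, -0.003, 0.002], [0.001, -0.022, 0.176], 'rows>=', np.float64(0.7))
```

```bash
python3 -m pendant '[0,0,0,0,-0.02,0.05,0.5, 0,0,0,0,-0.02,0.1,0.5, 0,0,0,0,-0.02,0.14,0.5, 0,0,0,0,-0.02,0.175,0.5, 0,0,0,0,-0.02,0.175,0.5]' 30 |sed -n 2,4p
python3 -m pendant '[0,0,0,0,0,0,1, 0,0,0,0,0,0,1, 0,0,0,0,0,0,1, 0,0,0,0,0,0,1]' 30 |sed -n 2,6p
python3 -m pendant '[0,0,0,0,0,0,1, 0,0,0,0,0,-0.1,1, 0,0,0,0,0,-0.3,1, 0,0,0,0,0,-0.55,1, 0,0,0,0,0,-0.8,1]' 60 |sed -n 2,6p
python3 -c "
from h import *
print(st(),rows([.5484,.256,.127],np.radians(83.9)))"
```

```text
tcp_pos: [0.3989, -0.3118, -0.0305]
orientation: [0.037, 0.999, 0.0, -0.0]
ft_force: [0.6, 0.3, -0.4]
tcp_pos: [0.3992, -0.3122, -0.0295]
orientation: [0.037, 0.999, -0.0, 0.0]
ft_force: [-1.7, 1.0, 5.2]
width: 0.0124
gripper_force: 30.7
tcp_pos: [0.3986, -0.3117, 0.1316]
orientation: [0.037, 0.999, 0.0, -0.0]
ft_force: [0.0, 0.2, -1.6]
width: 0.0112
gripper_force: 59.0
('t', 45.65, 'tcp', [0.3986, -0.3117, 0.1316], 'y', [0.075, 0.997, 0.001], 'z', [-0.001, 0.001, -1.0], 'w', 0.0112, 'F', [0.0, 0.2, -1.6], 'g', 59.0, 'q', [-0.79, 0.4, 1.92, 0.0, 0.82, -2.29]) ([0.001, -0.001, 0.02], [-0.535, 2.886, 0.025], 'rows>=', np.float64(11.7))
```

```bash
python3 -m pendant '[0,0,0,-0.05,0.25,0,1, 0,0,0,-0.1,0.5,0,1, 0,0,0,-0.15,0.75,0,1, 0,0,0,-0.19,0.98,0,1, 0,0,0,-0.19,0.98,0,1]' 60 |sed -n 5,6p
python3 -m pendant '[0,0,0.02,-0.05,0.25,0,1, 0,0,0.02,-0.1,0.5,0,1, 0,0,0.02,-0.15,0.75,0,1, 0,0,0.02,-0.19,0.98,0,1, 0,0,0.02,-0.19,0.98,0,1]' 60 |sed -n 5,6p
python3 -c "
from h import *
print(st(),rows([.5484,.256,-.012],np.radians(83.9)))"
```

```text
width: 0.0113
gripper_force: 59.1
width: 0.0111
gripper_force: 59.2
('t', 46.65, 'tcp', [0.5048, 0.0775, 0.13], 'y', [0.101, 0.995, 0.001], 'z', [0.001, 0.001, -1.0], 'w', 0.0111, 'F', [-0.2, -1.2, -2.2], 'g', 59.2, 'q', [0.02, 0.41, 1.91, 0.0, 0.82, -1.45]) ([0.0, 0.0, 0.003], [-0.126, 0.91, 0.711], 'rows>=', np.float64(4.6))
```

```bash
python3 -m pendant '[0,0,0,-0.03,0.25,0,1, 0,0,0,-0.06,0.5,0,1, 0,0,0,-0.1,0.75,0,1, 0,0,0,-0.12,0.88,0,1, 0,0,0,-0.12,0.88,0.1,1]' 60 |sed -n 5,6p
python3 -m pendant '[0,0,0,0,0,0.15,1, 0,0,0,0,0,0.3,1, 0,0,0,0,0,0.45,1, 0,0,0,0,0,0.56,1, 0,0,0,0,0,0.58,1]' 60 |sed -n 2,4p
python3 -c "
from h import *
print(st(),rows([.5484,.256,-.012],np.radians(83.9)))"
```

```text
width: 0.0109
gripper_force: 59.3
tcp_pos: [0.5454, 0.2444, -0.0084]
orientation: [0.053, 0.999, -0.001, -0.002]
ft_force: [-0.2, 0.2, -1.1]
('t', 47.65, 'tcp', [0.5454, 0.2444, -0.0084], 'y', [0.106, 0.994, -0.002], 'z', [-0.004, -0.001, -1.0], 'w', 0.0113, 'F', [-0.2, 0.2, -1.1], 'g', 59.3, 'q', [0.31, 0.71, 1.79, 0.0, 0.64, -1.15]) ([-0.001, -0.002, -0.0], [-0.009, 0.059, 0.018], 'rows>=', np.float64(0.3))
```

```bash
python3 -m pendant '[0,0,0,0,0.03,0,1, 0,0,0,0,0.055,0.012,1, 0,0,0,0,0.055,0.02,1, 0,0,0,0,0.055,0.025,1, 0,0,0,0,0.055,0.025,1]' 60 |sed -n 2,4p
python3 -m pendant '[0,0,0,0,0,0,0.7, 0,0,0,0,0,0,0.5, 0,0,0,0,0,0,0.5]' 30 |sed -n 2,6p
python3 -m pendant '[0,0,0,0,0,-0.2,0.5, 0,0,0,0,0,-0.4,0.5, 0,0,0,0,-0.1,-0.6,0.5, 0,0,0,0,-0.35,-0.7,0.5, 0,0,0,0,-0.6,-0.7,0.5]' 30 >/dev/null
python3 -m pendant '[0,0,0,0.05,-0.25,0,0.5, 0,0,0,0.1,-0.5,0,0.5, 0,0,0,0.1,-0.75,0,0.5, 0,0,0,0.1,-0.95,0,0.5, 0,0,0,0.1,-0.95,0,0.5]' 30 >/dev/null
python3 -m pendant '[0,0,0,0,-0.25,0,0.5, 0,0,0,0,-0.5,0,0.5, 0,0,0,0,-0.75,0,0.5, 0,0,0,0,-0.9,0,0.5, 0,0,0,0,-0.9,0,0.5]' 30 >/dev/null
python3 rays.py; python3 -c "
from h import *
print(rows([.487,-.404,.05],np.radians(94.6)))"
```

```text
tcp_pos: [0.5477, 0.2567, -0.0105]
orientation: [0.053, 0.999, 0.0, 0.0]
ft_force: [-0.1, 0.1, -2.3]
tcp_pos: [0.5478, 0.2566, -0.0107]
orientation: [0.053, 0.999, 0.0, 0.0]
ft_force: [-0.1, -0.5, -0.6]
width: 0.0427
gripper_force: 0.0
68 [281. 202.] mid [0.6371 0.0348] mean [0.6363 0.0348] len 0.044 wid 0.015 ang 5.6
67 [300. 201.] mid [ 0.6408 -0.0217] mean [ 0.6417 -0.0215] len 0.044 wid 0.014 ang 8.1
155 [174. 225.] mid [0.5591 0.3547] mean [0.5647 0.3541] len 0.124 wid 0.023 ang 174.2
148 [190. 227.] mid [0.5531 0.3055] mean [0.5584 0.3049] len 0.124 wid 0.023 ang 174.1
143 [206. 229.] mid [0.5473 0.2575] mean [0.5518 0.257 ] len 0.123 wid 0.024 ang 174.0
166 [427. 250.] mid [ 0.486  -0.4029] mean [ 0.4953 -0.4027] len 0.126 wid 0.02 ang 0.8
('t', 50.0, 'tcp', [0.4762, -0.2259, 0.1288], 'y', [0.108, 0.994, 0.0], 'z', [-0.0, 0.0, -1.0], 'w', 0.0429, 'F', [-0.1, 1.0, -0.2], 'g', 0.0, 'q', [-0.57, 0.43, 1.87, 0.0, 0.84, -2.03])
([0.0, -0.0, -0.12], [-0.15, -0.88, 0.394], 'rows>=', np.float64(3.9))
```

```bash
python3 -m pendant '[0,0,-0.06,-0.04,-0.25,0,0.5, 0,0,-0.12,-0.09,-0.5,0,0.5, 0,0,-0.12,-0.15,-0.75,0,0.5, 0,0,-0.12,-0.15,-0.87,0.1,0.5, 0,0,-0.12,-0.15,-0.87,0.3,0.5]' 30 >/dev/null
python3 -m pendant '[0,0,0,0,0,0.15,0.5, 0,0,0,0,0,0.3,0.5, 0,0,0,0,0,0.3,0.5]' 30 >/dev/null
python3 -c "
from h import *
print(st(),rows([.487,-.4038,-.034],np.radians(94.6)))"
```

```text
('t', 50.8, 'tcp', [0.4871, -0.3981, 0.0056], 'y', [-0.084, 0.996, 0.005], 'z', [-0.004, 0.005, -1.0], 'w', 0.043, 'F', [-1.5, 0.7, -0.5], 'g', 0.0, 'q', [-0.79, 0.73, 1.7, 0.0, 0.73, -2.45]) ([0.003, -0.003, 0.002], [0.002, -0.029, 0.198], 'rows>=', np.float64(0.8))
```

```bash
python3 -m pendant '[0,0,0,0,-0.025,0.05,0.5, 0,0,0,0,-0.025,0.1,0.5, 0,0,0,0,-0.025,0.15,0.5, 0,0,0,0,-0.025,0.19,0.5, 0,0,0,0,-0.025,0.19,0.5]' 30 |sed -n 2,4p
python3 -m pendant '[0,0,0,0,0,0,1, 0,0,0,0,0,0,1, 0,0,0,0,0,0,1, 0,0,0,0,0,0,1]' 30 |sed -n 2,6p
python3 -m pendant '[0,0,0,0,0,0,1, 0,0,0,0,0,-0.1,1, 0,0,0,0,0,-0.3,1, 0,0,0,0,0,-0.55,1, 0,0,0,0,0,-0.8,1]' 60 |sed -n 2,6p
python3 -c "
from h import *
print(st(),rows([.543,.208,.127],np.radians(83.9)))"
```

```text
tcp_pos: [0.4878, -0.4057, -0.0299]
orientation: [-0.041, 0.999, 0.001, -0.0]
ft_force: [-0.2, 0.2, -0.0]
tcp_pos: [0.4884, -0.4064, -0.0285]
orientation: [-0.041, 0.999, -0.0, 0.0]
ft_force: [-0.3, 0.5, 4.0]
width: 0.0129
gripper_force: 29.8
tcp_pos: [0.4878, -0.4057, 0.1323]
orientation: [-0.041, 0.999, 0.001, -0.0]
ft_force: [0.3, -1.0, -0.9]
width: 0.0109
gripper_force: 58.8
('t', 52.2, 'tcp', [0.4878, -0.4057, 0.1323], 'y', [-0.082, 0.997, 0.001], 'z', [-0.001, 0.001, -1.0], 'w', 0.0109, 'F', [0.3, -1.0, -0.9], 'g', 58.8, 'q', [-0.8, 0.57, 1.6, 0.0, 0.98, -2.45]) ([0.001, -0.001, 0.12], [-0.528, 3.035, 0.03], 'rows>=', np.float64(12.3))
```

```bash
python3 -m pendant '[0,0,0,0,0.25,0,1, 0,0,0,0,0.5,0,1, 0,0,0.03,0,0.75,0,1, 0,0,0.06,0,0.98,0,1, 0,0,0.12,0,0.98,0,1]' 60 |sed -n 5,6p
python3 -m pendant '[0,0,0,0,0.25,0,1, 0,0,0,0,0.5,0,1, 0,0,0,0,0.75,0,1, 0,0,0,0,0.98,0,1, 0,0,0,0,0.98,0,1]' 60 |sed -n 5,6p
python3 -c "
from h import *
print(st(),rows([.543,.208,-.012],np.radians(83.9)))"
```

```text
width: 0.0105
gripper_force: 58.9
width: 0.011
gripper_force: 59.1
('t', 53.2, 'tcp', [0.4926, -0.0115, 0.1311], 'y', [0.101, 0.995, 0.001], 'z', [-0.0, 0.001, -1.0], 'w', 0.011, 'F', [0.6, -0.6, -1.1], 'g', 59.1, 'q', [-0.16, 0.39, 1.95, 0.0, 0.8, -1.63]) ([0.0, -0.0, 0.003], [-0.14, 1.117, 0.716], 'rows>=', np.float64(5.3))
```

```bash
python3 -m pendant '[0,0,0,0,0.25,0,1, 0,0,0,-0.04,0.5,0,1, 0,0,0,-0.08,0.75,0,1, 0,0,0,-0.12,0.97,0,1, 0,0,0,-0.135,0.97,0,1]' 60 |sed -n 5,6p
python3 -m pendant '[0,0,0,0,0.11,0,1, 0,0,0,0,0.11,0.2,1, 0,0,0,0,0.11,0.4,1, 0,0,0,0,0.11,0.6,1, 0,0,0,0,0.11,0.68,1]' 60 |sed -n 2,4p
python3 -c "
from h import *
print(st(),rows([.543,.208,-.012],np.radians(83.9)))"
```

```text
width: 0.0106
gripper_force: 59.2
tcp_pos: [0.5409, 0.1945, -0.0083]
orientation: [0.053, 0.999, -0.001, -0.002]
ft_force: [0.0, -0.2, -0.8]
('t', 54.2, 'tcp', [0.5409, 0.1945, -0.0083], 'y', [0.106, 0.994, -0.002], 'z', [-0.004, -0.001, -1.0], 'w', 0.0107, 'F', [0.0, -0.2, -0.8], 'g', 59.2, 'q', [0.23, 0.69, 1.85, -0.0, 0.61, -1.23]) ([-0.001, -0.003, -0.0], [-0.003, 0.068, 0.018], 'rows>=', np.float64(0.3))
```

```bash
python3 -m pendant '[0,0,0,0,0.03,0,1, 0,0,0,0,0.06,0.012,1, 0,0,0,0,0.063,0.02,1, 0,0,0,0,0.063,0.025,1, 0,0,0,0,0.063,0.025,1]' 60 |sed -n 2,4p
python3 -m pendant '[0,0,0,0,0,0,0.7, 0,0,0,0,0,0,0.5, 0,0,0,0,0,0,0.5]' 30 |sed -n 2,6p
python3 -m pendant '[0,0,0,0,0,-0.2,0.5, 0,0,0,0,0,-0.4,0.5, 0,0,0,0,-0.1,-0.6,0.5, 0,0,0,0,-0.35,-0.8,0.5, 0,0,0,0,-0.6,-0.9,0.5]' 30 >/dev/null
python3 -m pendant '[0,0,0,0.1,-0.25,0,0.5, 0,0,0,0.2,-0.5,0,0.5, 0,0,0,0.2,-0.75,0,0.5, 0,0,0,0.2,-0.95,0,0.5, 0,0,0,0.2,-0.95,0,0.5]' 30 >/dev/null
python3 rays.py; python3 -c "
from h import *
s=bot.camera('side');t=bot.camera('top')
f=lambda i:cv2.resize(i,(400,600),interpolation=cv2.INTER_CUBIC)
cv2.imwrite('pics/final.png',np.hstack([f(s[150:360,200:340]) if 0 else cv2.resize(s[140:350,200:480],(400,300)) ,cv2.resize(t[150:320,120:460],(400,300))]))
a=cv2.resize(s[140:350,200:480],(780,585));cv2.imwrite('pics/final.png',a)"
```

```text
tcp_pos: [0.544, 0.2086, -0.0093]
orientation: [0.053, 0.999, 0.0, 0.001]
ft_force: [-0.1, 0.4, -1.5]
tcp_pos: [0.5439, 0.2085, -0.0097]
orientation: [0.053, 0.999, 0.0, 0.0]
ft_force: [0.2, 0.5, 0.2]
width: 0.0425
gripper_force: 0.0
69 [281. 202.] mid [0.6371 0.0348] mean [0.6366 0.0348] len 0.044 wid 0.015 ang 5.4
152 [174. 225.] mid [0.5591 0.3548] mean [0.5648 0.3542] len 0.124 wid 0.023 ang 174.2
152 [190. 227.] mid [0.5531 0.3055] mean [0.5574 0.305 ] len 0.124 wid 0.023 ang 174.2
327 [210. 234.] mid [0.5352 0.245 ] mean [0.537  0.2449] len 0.145 wid 0.062 ang 177.8
180 [383. 242.] mid [ 0.5179 -0.2727] mean [ 0.5179 -0.2724] len 0.045 wid 0.042 ang 91.3
('t', 56.05, 'tcp', [0.4725, -0.0821, 0.1628], 'y', [0.11, 0.994, -0.0], 'z', [0.0, -0.0, -1.0], 'w', 0.0424, 'F', [0.4, 0.2, -0.0], 'g', 0.0, 'q', [-0.31, 0.33, 1.94, 0.0, 0.87, -1.77])
```

View pics/final.png

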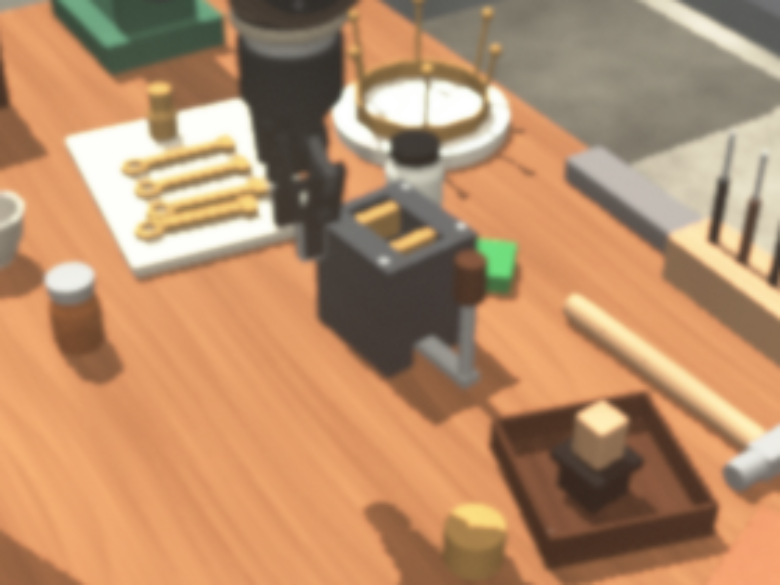

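The final view shows the bung in the tray, the knob down, the boss standing on the board, and four rays there. Rays 3 and 4 lie very close together though, with rings near (160,210) and (150,230), so I'll check numerically whether one overlaps the other.

```bash
python3 -c "
from h import *
i=bot.camera('top')
h=cv2.cvtColor(i,cv2.COLOR_BGR2HSV)
g=h[...,1]
for v in range(200,272): print(v,''.join('#' if 18<=h[v,u,0]<=28 and h[v,u,1]>170 else ('+' if h[v,u,1]>90 else '.') for u in range(184,236)))
for X in([.544,.2085,.028],[.5473,.2575,.028]): print(w2pix('top',X))
"
```

```text
200 ....................................................
201 ....................................................
202 ....................................................
203 ....................................................
204 ....................................................
205 ....................................................
206 ....................................................
207 ...................................................+
208 .....++++++++......................................+
209 .....+#######+.....................................+
210 .....+#######+.......+++++++.......................+
211 .....+#######+.......+######++.....................+
212 .....++######+.......+#######+.....................+
213 ......++###++........+#######+....................++
214 ......+####+.........++######+....................++
215 ......+###++..........+#####++....................++
216 ......+###+...........+###++......................++
217 ......+###+...........+###+.......................++
218 ......+###+...........+###+..++++++...............++
219 .....+####+..
[... 2359 characters left out ...]
........+++++++++
261 ..........................................++++++++++
262 ..........................................++++++++++
263 +.........................................++++++++++
264 ++++++++..................................++++++++++
265 +++++++++++++++...........................++++++++++
266 ++++++++++++++++++++++....................++++++++++
267 +++++++++++++++++++++++++++++............+++++++++++
268 +++++++++++++++++++++++++++++++++++++...++++++++++++
269 ++++++++++++++++++++++++++++++++++++++++++++++++++++
270 ++++++++++++++++++++++++++++++++++++++++++++++++++++
271 ++++++++++++++++++++++++++++++++++++++++++++++++++++
[220.94968478 231.0146719 ]
[204.55888045 229.79517823]
```

Ray 4 is where the announced knock left it, about 3 cm toward -x. Its outline is intact and seems to lie beside ray 3. I'll check its height by triangulating the ring and foot.

```bash
python3 -c "
from h import *
from scipy.optimize import least_squares as L
s=bot.camera('side');h=cv2.cvtColor(s,cv2.COLOR_BGR2HSV)
# top-view ring centres & feet; predicted side pixel for heights flat(.028) and stacked(.040)
for n,(u,v) in dict(ring3=(202.6,247.5),ring4=(210.4,256),foot3=(209,212),foot4=(217.3,220.5),ring2=(187.5,245.5)).items():
    print(n,[np.round(w2pix('side',pix2w('top',u,v,z)),1).tolist() for z in(.028,.034,.040)], np.round(pix2w('top',u,v,.028),4))
for v in range(205,230): print(v,''.join('#' if 12<=h[v,u,0]<=28 and h[v,u,1]>110 else '.' for u in range(244,302)))
"
```

```text
ring3 [[256.8, 214.6], [256.5, 213.2], [256.2, 211.8]] [0.4943 0.2608 0.028 ]
ring4 [[252.2, 221.4], [252.0, 219.9], [251.7, 218.4]] [0.4694 0.2366 0.028 ]
foot3 [[292.3, 206.1], [292.0, 204.7], [291.7, 203.3]] [0.6012 0.2468 0.028 ]
foot4 [[288.6, 212.9], [288.3, 211.5], [288.0, 210.1]] [0.5756 0.2207 0.028 ]
ring2 [[252.1, 206.7], [251.8, 205.3], [251.5, 203.9]] [0.4999 0.3061 0.028 ]
205 .......###....###########.....................####........
206 ......##..###########........................######.......
207 ......##...######..........................#########......
208 .....###..####.........................#############......
209 ......#######.....................#################.......
210 ........##....................###################.........
211 ..........................######################..........
212 .....................###########################..........
213 ...........####...#############################...........
214 ..........##...#################################..........
215 ..........##....################################..........
216 ..........###
[... 164 characters left out ...]
.......
219 .........#####################............................
220 ........#################.................................
221 ......##...##########.....................................
222 ......##...######.........................................
223 .....###..#####...........................................
224 ......#######.............................................
225 ..........................................................
226 ..........................................................
227 ........................................................##
228 ....................................................######
229 .................................................#########
```

All ring and foot heights match a flat ray on the board (z of about 0.028), so rays 3 and 4 lie side by side without stacking. Handing in.

```bash
python3 -c "
from h import *
print(bot.sign_off())"
```

```text
the job is handed in; nothing more can be done
None
```

I handed the job in after about 57 s of robot time, but sign-off returned no verdict. The bung was rocked twice each way and stands in the tray, the boss stands on the board, the knockout is down to its stop, and all four rays lie flat on the board; rays 3 and 4 sit side by side, about touching, after ray 4 was knocked aside.

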